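# Seal a wrapped chocolate bar on the sloping sealing stand

## Robot

A 6-joint arm with a two-finger parallel gripper is mounted at the origin on a cart in front of the work surface, level with it; the furniture and walls round the work are solid. World frame = base frame: x ahead of the robot, y to its left, z up, the work surface at z = 0. Lengths are in mm, angles in rad, forces in N, time in s.
With the tool pointing down it reaches from about 400 to 825 mm from the base axis. Payload 7 kg.
Tool frame: the origin (TCP) lies on the centre line of the jaws, within the pads' length; the fingertips stand 14 mm ahead of it and the grasp point (between the pads) lies 5 mm behind it; z points along the fingers, y is the direction in which the jaws open and shut (so a half turn about z gives the same grasp; the last joint's range is limited). The gripper opens to 85 mm and grips with 20 to 120 N. Pads are 22 mm wide; open, the fingers measure 114 mm over their backs; the gripper's body (76 mm by 85 mm) begins 54 mm behind the grasp point. The pads swing forward as they close: fully open they stand 13 mm farther back than shut.
Start: joints at [1.585, 0.359, 0.012, 0, -1.224, -0.288], TCP at [182.524, 649.831, 245.302] pointing down, gripper open.
Joint ranges: [-3.07, 3.07], [-1.43, 2.12], [-1.02, 1.25], [-3.03, 1.67], [-3.05, -0], [-3.03, 3.03]. Speed limits (rad/s): [2.39, 2.39, 3.01, 3.14, 3.14, 3.14].

## Interface

Orientations are given as a rotation vector (axis times angle).
In Python, from cell import state, camera, hand_in, search_frame, landmark_of gives the robot as it stands. The module is installed in compiled form; this text tells all that it offers.
- The arm moves only by the tool arm_command, never from a script. Its argument "motion" is a list of rows, each a list of 7 numbers: the opening in per cent of the stroke, from 0 (shut) to 100 (fully open), then the shift along the tool's x, y, z in m, then the turn, a rotation vector about the tool's x, y, z in rad. In form: [[gripper, dx, dy, dz, ax, ay, az], ...]. A call has 1 to 12 rows; each row is the pose to reach, as a shift and turn from the pose commanded when the call began, along the tool's axes at that moment; what a row does not reach only later rows make up. A row lasts 1/8 s, in which the tool goes at most 62.5 mm and 10.7 degrees, less where a joint would pass 70% of its speed; a pose out of reach is approached as far as the arm can. A call with a gripper value outside its range is refused whole. The fingers move at their own pace and stop on an object; "newtons" is the grip in N (left out, the last holds). Time passes only in rows, so rows that repeat a pose let the fingers close. It gives the time, the measured TCP pose, the force and the opening at its end, in the units of the state.
- state(): the state, without advancing time (a new reading comes with each control period).
- camera(name): name is "side" or "top" or "wrist"; returns a dict with "pixels" (384x512x3 uint8, red, green, blue), "depth" (384x512 float32, mm along the optical axis (not along the pixel's ray), 0 where there is no reading), "intrinsics" (3x3 intrinsics, pixels), "R" (3x3) and "t" (3): a world point X has camera coordinates R X + t; the wrist camera has in their place "mount" (4x4, takes a point from camera to tool coordinates, whose origin is the TCP and whose axes are the flange's). Camera axes: x right, y down, z forward; pixel columns grow to the right and rows downward; lengths in mm; the calibration is good to about 2 mm. A picture is of the moment at which its call begins: read the wrist's pose just before it.
- hand_in(): hands the job in, once; it reports no verdict.
Trained networks look in the newest picture that a camera, given by its name, has taken for a name from the list of things; names that differ only in an ending like _2 or _b are one class to them, and where a whole thing is asked for, a point or a joint stands for the part that bears it (a point fixed in the world has none). Each returns a list of dicts, best first, with "p" (0 to 1); they miss things now and then, are a little off and sometimes report something else, mostly with a low value. They report only what shows in the picture. A call takes as long as a camera call. They do not tell look-alikes from the thing itself.
- search_frame(query, camera): "xyz" ([x, y, z] in mm, in world coordinates, good to about 4 mm: the middle of the surface that is visible of it).
- landmark_of(query, camera): "xyz" ([x, y, z] in mm, in world coordinates, good to about 4 mm: a listed point, or the origin of a listed thing).
The state is a dict: "time": time; "joint_pos": joint angles; "dq": joint speeds; "effort": joint torques, N m; "tool_pos": TCP position; "orientation": TCP orientation; "force": force on the tool from outside, world axes, zero at the start; "ft_torque": the same for the moment, N m; "grip_width": opening from 0.0 (shut) to 1.0 (fully open).
Only numpy, scipy, OpenCV 4.12 (cv2) and the standard library are available. Lean on these libraries where they do the work, as an engineer would, in place of code of your own. Each camera call takes 0.05 s, during which the arm holds its last target.

## Task

Seal the dark red chocolate bar on the sloping stand: first push it down the slope against the long brass fence and along it against the short brass end stop, so that it lies square and flush against both; then swing the brass guide arm all the way round over the bar to its stop. Then put the dark wooden seal stamp, brass end first, down through the guide's ring, press it firmly onto the bar for a moment, and leave it standing there in the ring with the bar still flush and the arm still over it. Leave the other things on the counter where they are.

Things in the scene. Friction and masses are not known exactly. Their poses are not given: they have to be found in the camera images.
- stand: Dark wooden stand, its rubber-faced bed sloping 25 degrees, low side to the robot's left. Origin: on the bed in the inside corner of the two brass stops, 24 mm above the counter. x up the slope (robot's right), y along the fence (away from the robot), z square off the bed. Bed: x -15 to 147, y -52 to 188 mm. A flush bar is centred at x 34.5, y 75 mm. Rubber holds the bar; a few N slide it.
- fence_mid (a point): Middle of the long brass fence along the bed's low edge, at bed level on the face the bar's long side must meet (stand x = 0; the face runs from y 10 to 150 mm). The fence is 11 mm high. Axes as the stand.
- stop_mid (a point): Middle of the short brass end stop at the bed's end nearest the robot, at bed level on the face the bar's short side must meet (stand y = 0; the face runs from x 5 to 50 mm). The stop is 11 mm high. Axes as the stand.
- red_bar: Dark red wrapped chocolate bar with a cream label, a stiff flat box 150 x 69 x 12 mm, 0.1 kg, lying askew (up to 0.2 rad) on the bed, long side roughly along the fence, its centre 20 to 48 mm up the slope and 10 to 27 mm farther from the end stop than when flush. Origin: centre of its underside; x along its length, y across its width, z out of its top.
- guide_arm (a joint): Angle (rad) of the brass guide arm about its pivot, counter-clockwise seen from above the bed. 0: it points up the slope (stand's +x). Starts between 0.3 and 0.8; at 2.165 it meets its stop with the ring over the sealing point. Arm: flat bar 16 mm wide, 20 to 30 mm above the bed, passes clear above the bar. Stiff pivot: about 2 N at the ring moves it and it stays where left.
- pivot (a point): Pivot axis of the guide arm, at bed level: stand x = 75, y = -10 mm. The pivot post is 12 mm in radius and 37 mm high. Axes as the stand.
- guide_hole (a point): Centre of the mouth of the brass guide ring at the arm's free end, 72 mm from the pivot, 44 mm above the bed. The ring is a tube from 16 to 44 mm above the bed, outside radius 19 mm (22 mm at the mouth), axis square to the bed (z), bore radius 14.2 mm, flaring over the top 8 mm to 17.5 mm.
- seal_point (a point): Where the stamp's foot must come to stand: on the top face of the flush bar, 12 mm above the bed, at stand x = 34.5, y = 50 mm. With the arm at its stop the ring is centred over it. Axes as the stand.
- seal_stamp: Seal stamp: dark turned wooden handle on a brass foot, standing upright on the counter; to grip it is a cylinder 24.4 mm in diameter, 78 mm tall, 0.09 kg. Origin: centre of the underside of the foot, z up along the handle. Standing on the bar it reaches from 12 to 90 mm above the bed. Only low things (up to 20 mm high) lie within 90 mm of it.
- ribbon_spool: Reel of gold ribbon lying flat, 64 mm across, 20 mm high; a bystander, to be left where it is. Origin: centre of its underside, z up.
- sample_dish: White tasting dish with three chocolate squares, 67 mm across, 15 mm high; a bystander, to be left where it is. Origin: centre of its underside, z up.
- white_can: White round canister, 83 mm across, 98 mm high; a bystander, to be left where it is. Origin: centre of its underside, z up.
- tape_dispenser: Dark green tape dispenser, 47 x 133 x 67 mm; a bystander, to be left where it is. Origin: centre of its underside, z up.
- water_bottle: Clear water bottle, 65 mm across, 207 mm high; a bystander, to be left where it is. Origin: centre of its underside, z up.
There are look-alikes about, which are no part of the job. Leave any orange look-alike of the seal_stamp alone.

How it is judged (in metres and radians):
On the way, in this order (a step that is already met when the one before it is completed fails the run):
1. the bar lies flush against the fence and the end stop (x of red_bar in the frame of stand between 0.031 and 0.0378 m and y of red_bar in the frame of stand between 0.072 and 0.0783 m and z of red_bar in the frame of stand below 0.004 m and angle between the x axis of red_bar and the y axis of stand, either way round below 0.035 rad), for 0.2 s.
2. the guide arm is swung over the bar to its stop (value of joint guide_arm above 2.115 rad), for 0.2 s.
3. the stamp, inside the ring, is pressed onto the bar with more than 3 N (z of seal_stamp in the frame of stand between 0.009 and 0.018 m and angle between the z axis of seal_stamp and the z axis of stand, either way round below 0.25 rad and x of seal_stamp in the frame of stand between 0.025 and 0.044 m and y of seal_stamp in the frame of stand between 0.04 and 0.06 m and contact force between seal_stamp and red_bar above 3 N), for 0.2 s.
At the end, for the whole second after the job is handed in: Bar within 3 mm of fence and end stop, square within 2 degrees; guide arm within 0.05 rad of its stop; stamp released, foot down on the bar inside the ring, within 14 degrees of square to the bed and 10 mm of the sealing point; bar and stamp at rest; nothing else shifted 20 mm (all of step 1 and value of joint guide_arm above 2.115 rad and z of seal_stamp in the frame of stand between 0.009 and 0.018 m and angle between the z axis of seal_stamp and the z axis of stand, either way round below 0.25 rad and x of seal_stamp in the frame of stand between 0.025 and 0.044 m and y of seal_stamp in the frame of stand between 0.04 and 0.06 m and linear speed of each of seal_stamp, red_bar below 0.02 m/s); the robot touches nothing.
It fails at once if another thing on the counter is shifted by more than 20 mm (distance of any of ribbon_spool, sample_dish, white_can, tape_dispenser, water_bottle from where it was at the start of the episode above 0.02 m).
It also fails if it takes over 62 s, if anything falls off the work surface, if the arm or the gripper's body presses on something with over 40 N, if the wrist force passes 120 N, or if a joint passes its speed limit or range.

## Working session

There is one attempt and no reset: what is moved stays moved. The work goes in short steps, Python scripts to look and compute and a tool call to move; the robot and the scene stay as the last step left them, time stands still between calls to the robot, and variables do not carry over. Pictures are saved under pics/ and viewed, and the job is handed in when it is done.

Besides the shell and the picture viewer there is one more tool, called after "Emit:" as name([rows], argument=value, ...), one row to a line, values as JSON. arm_command: Moves the arm, as the interface text tells. Its arguments: {"type":"object","properties":{"motion":{"type":"array","items":{"type":"array","items":{"type":"number"}}},"newtons":{"type":"number"}},"required":["motion"]}

```bash
mkdir -p pics; cat > h.py <<'E'
import numpy as np, cv2
from cell import *
from scipy.spatial.transform import Rotation as Ro
def save(c,n,crop=None,s=1):
    im=c["pixels"][:,:,::-1]
    if crop: im=im[crop[1]:crop[3],crop[0]:crop[2]]
    if s!=1: im=cv2.resize(im,None,fx=s,fy=s,interpolation=cv2.INTER_CUBIC)
    cv2.imwrite("pics/"+n,im)
def wpt(c,u,v,st=None,d=None):
    K=c["intrinsics"]; z=c["depth"][int(v),int(u)] if d is None else d
    p=np.array([(u-K[0,2])/K[0,0]*z,(v-K[1,2])/K[1,1]*z,z])
    if "R" in c: return c["R"].T@(p-c["t"])
    M=c["mount"]; p=M[:3,:3]@p+M[:3,3]
    return Ro.from_rotvec(st["orientation"]).apply(p)+st["tool_pos"]
def proj(c,X):
    p=c["R"]@np.asarray(X)+c["t"]; q=c["intrinsics"]@p; return q[:2]/q[2]
E
python3 - <<'E'
from h import *
s=state();print(s)
print(Ro.from_rotvec(s["orientation"]).as_matrix().round(3))
for n in("side","top","wrist"):
    c=camera(n);save(c,n+"0.png")
    for q in("stand","fence_mid","stop_mid","red_bar","pivot","guide_hole","seal_point","seal_stamp","ribbon_spool","sample_dish","white_can","tape_dispenser","water_bottle"):
        print(n,q,[(np.round(d["xyz"]).tolist(),round(d["p"],2)) for d in landmark_of(q,n)][:3])
E
```

```text
{'time': 0.0, 'joint_pos': array([ 1.58508639e+00,  3.59395381e-01,  1.10648296e-02, -3.36368866e-04,
       -1.22409037e+00, -2.88089178e-01]), 'dq': array([-0.00130135, -0.00015093, -0.00073735, -0.00093205,  0.00173631,
        0.00067005]), 'effort': array([ 2.08868296e-03, -5.83323634e+01,  2.93421882e+01,  6.93686172e+00,
       -5.92401833e-03,  9.99572222e-06]), 'tool_pos': array([182.42511219, 649.41304028, 244.36324403]), 'orientation': array([ 3.11053676e+00, -4.28692987e-01, -1.06704350e-04]), 'force': array([-0.94499503,  0.48268776, -0.83646392]), 'ft_torque': array([-0.00972353, -0.03254216,  0.00256009]), 'grip_width': 0.9977109477815486}
[[ 0.963 -0.271 -0.   ]
 [-0.271 -0.963 -0.002]
 [ 0.     0.002 -1.   ]]
side stand [([442.0, -93.0, 19.0], 0.82)]
side fence_mid [([523.0, -96.0, 21.0], 0.68)]
side stop_mid [([496.0, -123.0, 45.0], 0.72), ([443.0, -119.0, 33.0], 0.57)]
side red_bar [([532.0, -147.0, 46.0], 0.82)]
side pivot [([431.0, -164.0, 53.0], 0.86)]
side guide_hole [([460.0, -204.0, 121.0], 0.86)]
side seal_point [([496.0, -122.0, 48.0], 0.85), ([489.0, 225.0
[... 864 characters left out ...]
), ([417.0, 356.0, 1.0], 0.31)]
top seal_point [([496.0, -122.0, 53.0], 0.65), ([530.0, -142.0, 45.0], 0.6)]
top seal_stamp [([495.0, 225.0, 5.0], 0.67)]
top ribbon_spool [([559.0, 130.0, -0.0], 0.94)]
top sample_dish [([443.0, 97.0, -2.0], 0.84), ([528.0, -143.0, 47.0], 0.38)]
top white_can [([517.0, 369.0, 2.0], 0.67), ([443.0, -95.0, 21.0], 0.33)]
top tape_dispenser [([417.0, 358.0, 4.0], 0.6)]
top water_bottle [([536.0, 474.0, -4.0], 0.58)]
wrist stand []
wrist fence_mid []
wrist stop_mid []
wrist red_bar []
wrist pivot []
wrist guide_hole []
wrist seal_point []
wrist seal_stamp []
wrist ribbon_spool []
wrist sample_dish []
wrist white_can []
wrist tape_dispenser []
wrist water_bottle []
```

View pics/side0.png

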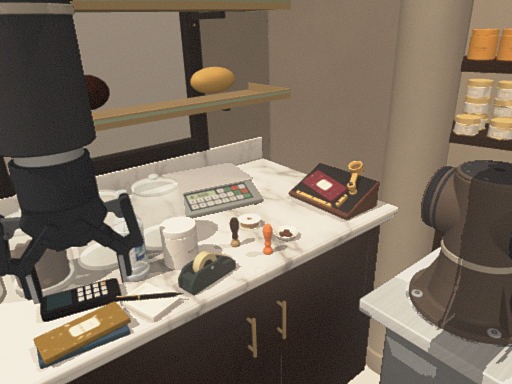

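View pics/top0.png

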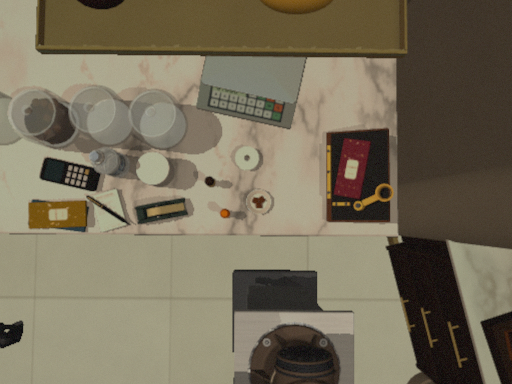

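View pics/wrist0.png

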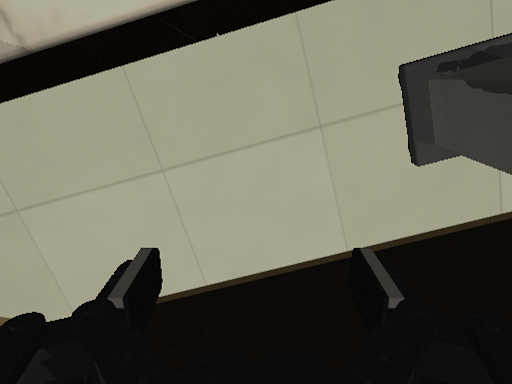

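```bash
cat >> h.py <<'E'
def R0(): return Ro.from_rotvec([3.1106,-.42866,0])
th=np.deg2rad(25)
def rel(p0,Rm0,p1,Rm1):
    """shift (m) + rotvec in tool frame at p0"""
    return np.r_[Rm0.inv().apply(np.asarray(p1)-p0)/1000,(Rm0.inv()*Rm1).as_rotvec()]
E
python3 - <<'E'
from h import *
s=state()
c=camera("wrist");print(c["mount"].round(3),c["intrinsics"])
Rm=Ro.from_rotvec(s["orientation"]);p=np.array(s["tool_pos"])
down=Ro.from_matrix(np.array([[1,0,0],[0,-1,0],[0,0,-1]]).T)
sx=np.array([0,-np.cos(th),np.sin(th)]);sy=np.array([1,0,0]);sz=np.array([0,np.sin(th),np.cos(th)])
Rs=Ro.from_matrix(np.c_[sy,sx,-sz])
print(rel(p,Rm,[420,250,330],down).round(3))
o=np.array([442,-94,24]);
print(rel(p,Rm,o+60*sx+60*sy+230*sz,Rs).round(3), o+60*sx+60*sy+230*sz)
E
```

```text
[[   0.      -0.949   -0.314   82.679]
 [   1.       0.      -0.       1.168]
 [   0.      -0.314    0.949 -129.476]
 [   0.       0.       0.       1.   ]] [[329.10761962   0.         255.37631635]
 [  0.         329.10761962 185.13860444]
 [  0.           0.           1.        ]]
[ 0.337  0.321 -0.085 -0.     0.    -0.274]
[ 0.497  0.589 -0.013 -0.434  0.06  -0.269] [502.         -51.17626702 257.80788672]
```

Emit:
arm_command([
  [20, 0.337, 0.321, -0.085, 0, 0, -0.274],
  [20, 0.337, 0.321, -0.085, 0, 0, -0.274],
  [20, 0.337, 0.321, -0.085, 0, 0, -0.274],
  [20, 0.337, 0.321, -0.085, 0, 0, -0.274],
  [20, 0.337, 0.321, -0.085, 0, 0, -0.274],
  [20, 0.337, 0.321, -0.085, 0, 0, -0.274],
  [20, 0.52, 0.602, 0.045, -0.434, 0.06, -0.269],
  [20, 0.52, 0.602, 0.045, -0.434, 0.06, -0.269],
  [20, 0.52, 0.602, 0.045, -0.434, 0.06, -0.269],
  [20, 0.52, 0.602, 0.045, -0.434, 0.06, -0.269],
  [20, 0.52, 0.602, 0.045, -0.434, 0.06, -0.269],
  [20, 0.52, 0.602, 0.045, -0.434, 0.06, -0.269],
])

```text
time: 3.65
tool_pos: [497.7, -9.0, 217.6]
orientation: [2.705, 0.0, 0.002]
force: [1.1, 0.6, 0.4]
grip_width: 0.198
```

```bash
python3 - <<'E'
from h import *
s=state();print(s["joint_pos"].round(2),s["tool_pos"],s["time"])
c=camera("wrist");save(c,"w1.png");np.savez("w1.npz",**c,tp=s["tool_pos"],ori=s["orientation"])
for q in("stand","fence_mid","stop_mid","red_bar","pivot","guide_hole","seal_point"):
    print(q,[(np.round(d["xyz"],1).tolist(),round(d["p"],2)) for d in landmark_of(q,"wrist")][:3])
c=camera("top");np.savez("t1.npz",**c)
c=camera("side");np.savez("s1.npz",**c)
E
```

```text
[ 0.63  0.15 -0.57  0.38 -1.15  0.73] [497.68533677  -9.04600577 217.63090242] 3.65
stand [([439.2, -92.5, 24.4], 0.82)]
fence_mid [([522.6, -95.8, 23.4], 0.68)]
stop_mid [([439.4, -117.9, 32.0], 0.77), ([437.6, -96.4, 23.1], 0.22)]
red_bar [([525.0, -146.4, 46.7], 0.59)]
pivot [([427.7, -160.4, 54.9], 0.97)]
guide_hole [([462.9, -206.6, 125.1], 0.89)]
seal_point []
```

View pics/w1.png

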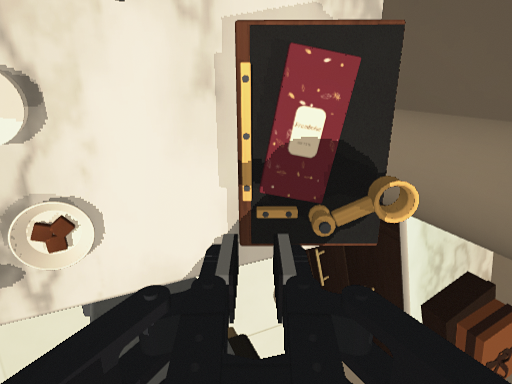

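```bash
python3 - <<'E'
from h import *
c=dict(np.load("w1.npz"));st=dict(tool_pos=c["tp"],orientation=c["ori"])
# bed plane from dark pixels
im=c["pixels"].astype(int)
K=c["intrinsics"]
def P(u,v): return wpt(c,u,v,st)
pts=[]
for v in range(30,190,4):
  for u in list(range(256,262,2))+list(range(368,392,3)):
    if im[v,u].max()<60: pts.append(P(u,v))
pts=np.array(pts);m=pts.mean(0);n=np.linalg.svd(pts-m)[2][2];n*=np.sign(n[2]);r=(pts-m)@n
print("normal",n,"expected .4226 .9063",r.std(),len(pts), "z at y=-94,x=442:",(m@n-n[0]*442-n[1]*-94)/n[2])
# ray-plane intersection at height h above bed
def ray(u,v,h):
    a=wpt(c,u,v,st,d=100.);b=wpt(c,u,v,st,d=300.);d=b-a
    t=((m+n*h-a)@n)/(d@n);return a+t*d
# red mask
hsv=cv2.cvtColor(c["pixels"],cv2.COLOR_RGB2HSV)
mask=(((hsv[...,0]>165)|(hsv[...,0]<5))&(hsv[...,1]>120)&(hsv[...,2]>45)).astype(np.uint8)
mask[:, :240]=0;mask[:,400:]=0;mask[:30]=0;mask[215:]=0
mask=cv2.morphologyEx(mask,cv2.MORPH_OPEN,np.ones((5,5)))
cn=max(cv2.findContours(mask,cv2.RETR_EXTERNAL,cv2.CHAIN_APPROX_NONE)[0],key=cv2.contourArea)
hull=cv2.convexHull(cn)[:,0]
W=np.array([ray(u,v,12) for u,v in hull])
sx=np.array([0,-np.cos(th),np.sin(th)]);sy=np.array([1,0,0]);sz=np.array([0,np.sin(th),np.cos(th)])
o=np.array([442,-94,24.])
S=np.c_[(W-o)@sx,(W-o)@sy].astype(np.float32)
print("bar rect (o=442,-94)",cv2.minAreaRect(S))
for name,pp,h in[("fence inner",[(251,62),(251,130),(251,200)],11),("stand left",[(237,30),(240,240)],0),("stop inner",[(258,207),(297,207)],11),("pivot top",[(322,226)],37),("ring",[(396,200)],44),("standtop",[(250,23),(404,24)],0)]:
    for u,v in pp:
        w=ray(u,v,h); print(name,((w-o)@np.c_[sx,sy,sz]).round(1),w.round(1),P(u,v).round(1))
E
```

```text
normal [-0.03837285  0.37082734  0.92790873] expected .4226 .9063 23.40797384903313 413 z at y=-94,x=442: 27.057297579089074
bar rect (o=442,-94) ((56.973915100097656, 88.65538787841797), (148.780517578125, 69.3716049194336), 79.524169921875)
fence inner [  2.7 150.7  19.5] [592.7 -88.2  42.8] [593.4 -96.2  25. ]
fence inner [ 2.4 88.3 17.1] [530.3 -88.9  40.5] [527.8 -95.8  25.2]
fence inner [ 2.1 14.  14.3] [456.  -89.8  37.8] [454.1 -91.9  33.3]
stand left [-10.1 178.4  10.3] [620.4 -80.5  29. ] [621.8 -84.7  18.7]
stand left [-10.9 -39.7   1.9] [402.3 -83.3  21.2] [400.1 -84.9  17.2]
stop inner [ 9.5  5.7 13.6] [447.7 -96.9  40.3] [ 443.3 -101.6   30.5]
stop inner [51.5  4.8 11.2] [ 446.8 -136.    55.9] [ 442.5 -141.8   46.9]
pivot top [74.4 -6.2 35.5] [ 435.8 -146.4   87.6] [ 436.3 -145.8   88.4]
ring [143.9  23.7  39.8] [ 465.7 -207.6  120.9] [ 457.  -226.8  104.5]
standtop [  1.8 184.3   9.8] [626.3 -91.5  33.7] [627.9 -96.1  23.2]
standtop [145.2 184.6   1.8] [ 626.6 -224.9   87. ] [ 627.1 -227.6   84.5]
```

```bash
python3 - <<'E'
from h import *
c=dict(np.load("w1.npz"));save(c,"w1z.png",(225,10,425,255),2.4)
E
```

```text
(no output)
```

View pics/w1z.png

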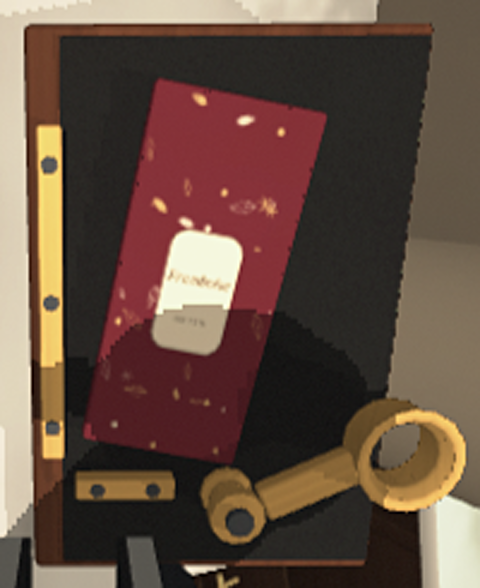

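```bash
cat >> h.py <<'E'
from scipy.optimize import least_squares
def stf(o,psi):
    sx=np.array([np.sin(psi)*np.cos(th),-np.cos(psi)*np.cos(th),np.sin(th)]);sy=np.array([np.cos(psi),np.sin(psi),0]);return np.c_[sx,sy,np.cross(sx,sy)]
def wproj(c,st,X):
    M=c["mount"];q=Ro.from_rotvec(st["orientation"]).inv().apply(X-st["tool_pos"])
    q=M[:3,:3].T@(q-M[:3,3]);q=c["intrinsics"]@q;return q[:2]/q[2]
def sray(c,st,u,v,h,o,A):
    a=wpt(c,u,v,st,d=100.);b=wpt(c,u,v,st,d=300.);d=b-a;n=A[:,2]
    return A.T@(a+d*((o+n*h-a)@n)/(d@n)-o)
E
python3 - <<'E'
from h import *
c=dict(np.load("w1.npz"));st=dict(tool_pos=c["tp"],orientation=c["ori"])
F=[((0,150,11),(251.7,62.1)),((0,10,11),(251.3,200.8)),((5,0,11),(257,207)),((50,0,11),(297.5,206)),((75,-10,37),(325,227.5)),((147,188,0),(404.6,23.7)),((147,-52,0),(377,244.6)),((-15,188,0),(236,21)),((-15,-52,0),(241,244.6))]
def f(x):
    A=stf(0,x[3]);return np.concatenate([wproj(c,st,x[:3]+A@np.array(s,float))-np.array(q) for s,q in F])
r=least_squares(f,[442,-94,24,0],loss="soft_l1");print(r.x,f(r.x).reshape(-1,2).round(1).tolist())
g=lambda x:f([x[0],x[1],24,x[2]])
r=least_squares(g,[442,-94,0],loss="soft_l1");print(r.x,g(r.x).reshape(-1,2).round(1).tolist())
# top camera & side depth sanity of bed
o=np.array([r.x[0],r.x[1],24]);A=stf(0,r.x[2])
for s in[(20,170,0),(125,100,0),(125,170,0),(110,60,0)]:
    u,v=wproj(c,st,o+A@np.array(s,float));print(s,(A.T@(wpt(c,u,v,st)-o)).round(1))
hsv=cv2.cvtColor(c["pixels"],cv2.COLOR_RGB2HSV)
mask=(((hsv[...,0]>165)|(hsv[...,0]<5))&(hsv[...,1]>120)&(hsv[...,2]>45)).astype(np.uint8)
mask[:, :253]=0;mask[:,400:]=0;mask[:30]=0;mask[208:]=0
mask=cv2.morphologyEx(mask,cv2.MORPH_OPEN,np.ones((5,5)))
cn=max(cv2.findContours(mask,cv2.RETR_EXTERNAL,cv2.CHAIN_APPROX_NONE)[0],key=cv2.contourArea)
S=np.array([sray(c,st,u,v,12,o,A)[:2] for u,v in cv2.convexHull(cn)[:,0]],np.float32)
print(cv2.minAreaRect(S),cv2.boxPoints(cv2.minAreaRect(S)).round(0).tolist())
q=sray(c,st,396.5,200,44,o,A);print("ring",q,np.arctan2(q[1]+10,q[0]-75),np.hypot(q[1]+10,q[0]-75))
E
```

```text
[ 4.42344899e+02 -1.00887663e+02  1.74360186e+01  1.45998746e-03] [[0.1, 1.0], [1.1, -1.6], [-0.0, 0.6], [0.1, 1.6], [-0.7, -1.6], [0.5, -2.5], [-0.5, 0.1], [0.1, 0.4], [-0.9, 0.2]]
[ 4.43592989e+02 -9.73333413e+01 -1.67634450e-04] [[-0.2, -0.7], [0.6, -0.3], [-0.4, 2.2], [0.6, 3.2], [0.4, 0.5], [3.8, -5.0], [1.4, 2.4], [-0.5, -2.4], [-1.7, 2.3]]
(20, 170, 0) [ 20.  169.9   0.6]
(125, 100, 0) [124.4 100.2   1.7]
(125, 170, 0) [124.  169.7   2.7]
(110, 60, 0) [109.4  60.4   2. ]
((54.593788146972656, 87.06607055664062), (149.97691345214844, 69.40381622314453), 79.16825103759766) [[6.0, 20.0], [75.0, 7.0], [103.0, 154.0], [35.0, 167.0]]
ring [140.0627415   23.19954221  44.        ] 0.4718295339405701 73.04361666133373
```

```bash
cat >> h.py <<'E'
O=np.array([442.5,-95.5,24.]);A=stf(0,0.)
def where():
    s=state();p=A.T@(s["tool_pos"]-O)
    M=A.T@Ro.from_rotvec(s["orientation"]).as_matrix()
    print("t",round(s["time"],2),"stand xyz",p.round(1),"tool z in stand",M[:,2].round(3),"tool y",M[:,1].round(3),"F stand",(A.T@s["force"]).round(1),"grip",round(s["grip_width"],3));return s,p
E
python3 - <<'E'
from h import *
where()
for n in("t1","s1"):
    c=dict(np.load(n+".npz"))
    im=cv2.resize(c["pixels"][:,:,::-1],None,fx=4,fy=4,interpolation=cv2.INTER_CUBIC)
    for s in[(0,10,11),(0,150,11),(5,0,11),(50,0,11),(147,188,0),(147,-52,0),(-15,188,0),(-15,-52,0),(75,-10,37)]:
        u,v=proj(c,O+A@np.array(s,float));cv2.circle(im,(int(4*u+2),int(4*v+2)),3,(0,255,0),-1)
    u,v=proj(c,O+A@np.array([66.,68,0])).astype(int)*4
    cv2.imwrite(f"pics/{n}z.png",im[max(0,v-260):v+260,u-260:u+260])
E
```

```text
t 4.15 stand xyz [  1.2  54.8 213.7] tool z in stand [-0.     0.002 -1.   ] tool y [ 1.     0.001 -0.   ] F stand [0.8 0.3 1.6] grip 0.203
```

View pics/t1z.png

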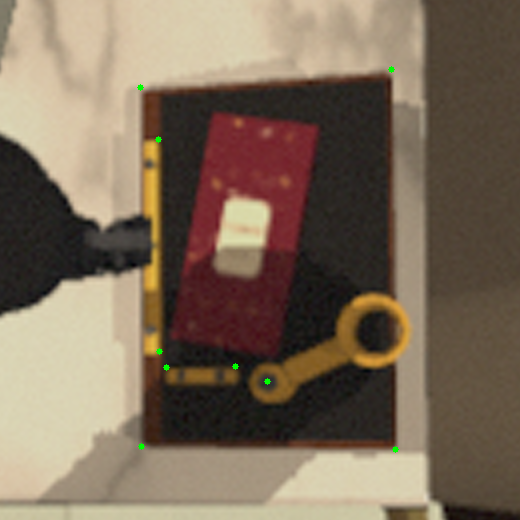

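View pics/s1z.png

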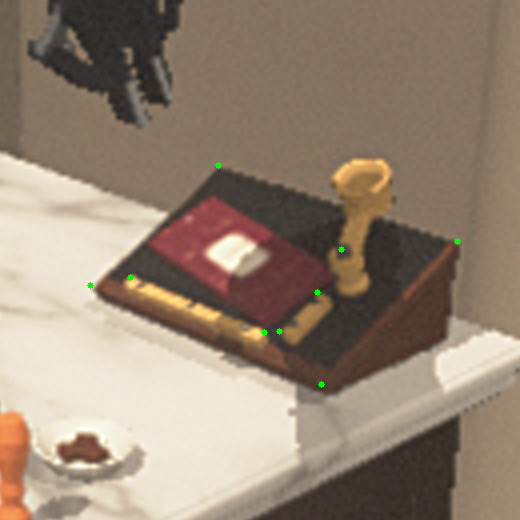

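Emit:
arm_command([
  [0, 0.057, 0.144, 0.12, 0, 0, 0],
  [0, 0.057, 0.144, 0.12, 0, 0, 0],
  [0, 0.057, 0.144, 0.12, 0, 0, 0],
  [0, 0.057, 0.144, 0.12, 0, 0, 0],
  [0, 0.057, 0.144, 0.164, 0, 0, 0],
  [0, 0.057, 0.144, 0.164, 0, 0, 0],
])

```text
time: 4.9
tool_pos: [552.2, -207.6, 128.2]
orientation: [2.704, 0.0, -0.006]
force: [-1.5, -0.3, 0.7]
grip_width: -0.0
```

```bash
python3 - <<'E'
from h import *
where()
c=camera("side");u,v=proj(c,O+A@np.array([66.,68,0])).astype(int);save(c,"s2.png",(u-80,v-80,u+70,v+70),4)
c=camera("wrist");save(c,"w2.png")
E
```

```text
t 4.9 stand xyz [145.6 109.7  47.1] tool z in stand [ 0.001 -0.004 -1.   ] tool y [1.    0.001 0.001] F stand [ 0.5 -1.5  0.5] grip -0.0
```

View pics/s2.png

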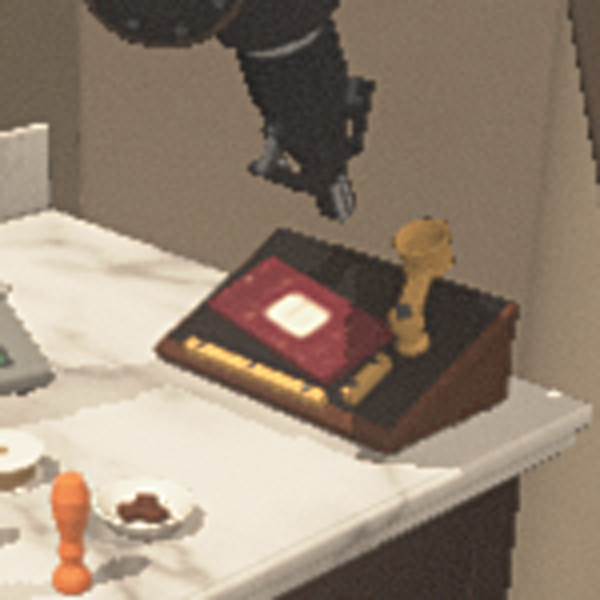

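View pics/w2.png

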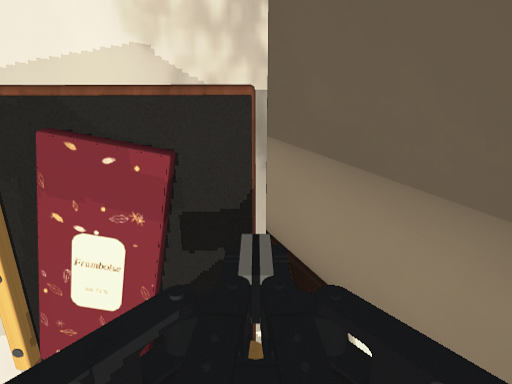

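Emit:
arm_command([
  [0, 0, 0, 0.027, 0, 0, 0],
  [0, 0, 0, 0.027, 0, 0, 0],
  [0, 0, -0.015, 0.027, 0, 0, 0],
  [0, 0, -0.03, 0.027, 0, 0, 0],
  [0, 0, -0.04, 0.027, 0, 0, 0],
  [0, 0, -0.046, 0.027, 0, 0, 0],
  [0, 0, -0.052, 0.027, 0, 0, 0],
  [0, 0, -0.058, 0.027, 0, 0, 0],
  [0, 0, -0.062, 0.027, 0, 0, 0],
  [0, 0, -0.062, 0.027, 0, 0, 0],
])

```text
time: 6.25
tool_pos: [553.9, -162.5, 79.3]
orientation: [2.705, -0.0, -0.0]
force: [0.3, 0.1, -0.2]
grip_width: 0.005
```

```bash
python3 - <<'E'
from h import *
where()
c=camera("wrist");save(c,"w3.png")
E
```

```text
t 6.25 stand xyz [ 84.1 111.4  21.8] tool z in stand [ 0. -0. -1.] tool y [ 1. -0.  0.] F stand [-0.2  0.3 -0.1] grip 0.005
```

View pics/w3.png

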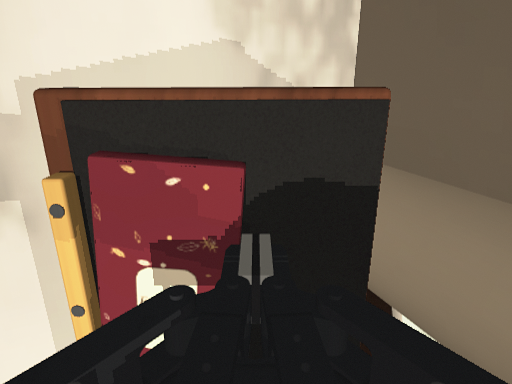

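Emit:
arm_command([
  [0, 0, -0.004, 0.001, 0, 0, 0],
  [0, 0, -0.007, 0.001, 0, 0, 0],
  [0, 0, -0.007, 0.001, 0, 0, 0],
])

```text
time: 6.68
tool_pos: [554.0, -156.5, 75.4]
orientation: [2.705, -0.0, -0.0]
force: [-0.1, 0.6, 0.4]
grip_width: -0.002
```

```bash
python3 - <<'E'
from h import *
where()
c=camera("wrist");save(c,"w4.png")
E
```

```text
t 6.67 stand xyz [ 77.  111.5  20.8] tool z in stand [ 0. -0. -1.] tool y [ 1. -0.  0.] F stand [-0.4 -0.1  0.7] grip -0.002
```

View pics/w4.png

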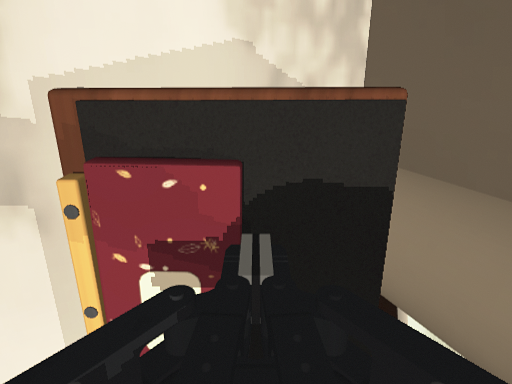

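Emit:
arm_command([
  [0, 0, -0.0015, 0, 0, 0, 0],
  [0, 0, -0.003, 0, 0, 0, 0],
  [0, 0, -0.003, 0, 0, 0, 0],
])

```text
time: 7.1
tool_pos: [554.1, -154.0, 74.4]
orientation: [2.705, -0.001, 0.0]
force: [1.0, -2.2, 0.7]
grip_width: -0.001
```

```bash
python3 - <<'E'
from h import *
where()
E
```

```text
t 7.1 stand xyz [ 74.3 111.6  20.9] tool z in stand [ 0.001  0.    -1.   ] tool y [ 1.    -0.     0.001] F stand [ 2.3  1.  -0.3] grip -0.001
```

Emit:
arm_command([
  [0, 0, -0.001, 0, 0, 0, 0],
  [0, 0, -0.002, 0, 0, 0, 0],
  [0, 0, -0.002, 0, 0, 0, 0],
])

```text
time: 7.48
tool_pos: [554.0, -153.6, 74.5]
orientation: [2.702, -0.002, -0.001]
force: [3.6, -11.0, 5.0]
grip_width: -0.002
```

```bash
python3 - <<'E'
from h import *
where()
E
```

```text
t 7.47 stand xyz [ 74.  111.5  21.2] tool z in stand [ 0.003 -0.001 -1.   ] tool y [ 1.    -0.001  0.003] F stand [12.1  3.6 -0.1] grip -0.002
```

Emit:
arm_command([
  [0, 0, 0.006, 0, 0, 0, 0],
  [0, 0, 0.01, -0.04, 0, 0, 0],
  [0, 0.085, -0.042, -0.045, 0, 0, 0],
  [0, 0.085, -0.042, -0.045, 0, 0, 0],
  [0, 0.085, -0.042, -0.045, 0, 0, 0],
])

```text
time: 8.1
tool_pos: [641.0, -93.5, 95.4]
orientation: [2.705, 0.002, 0.001]
force: [-1.3, -0.1, -0.7]
grip_width: -0.002
```

```bash
python3 - <<'E'
from h import *
s,p=where()
c=camera("wrist");save(c,"w5.png")
E
```

```text
t 8.1 stand xyz [ 28.4 198.5  65.6] tool z in stand [ 0.     0.001 -1.   ] tool y [1.    0.001 0.   ] F stand [-0.2 -1.3 -0.7] grip -0.002
```

View pics/w5.png

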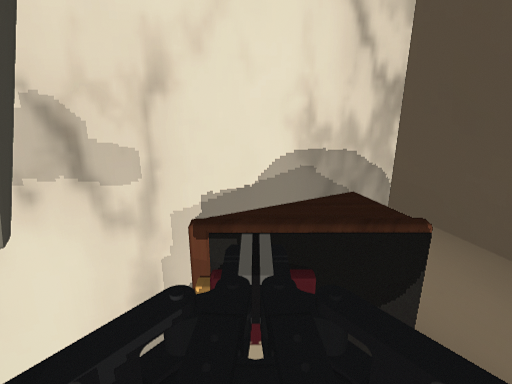

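Emit:
arm_command([
  [0, 0, 0.004, 0.045, 0, 0, 0],
  [0, 0, 0.004, 0.045, 0, 0, 0],
  [0, -0.01, 0.004, 0.045, 0, 0, 0],
  [0, -0.018, 0.004, 0.045, 0, 0, 0],
  [0, -0.024, 0.004, 0.045, 0, 0, 0],
  [0, -0.03, 0.004, 0.045, 0, 0, 0],
  [0, -0.03, 0.004, 0.045, 0, 0, 0],
])

```text
time: 9.02
tool_pos: [609.0, -117.5, 57.9]
orientation: [2.705, -0.0, 0.001]
force: [0.0, 0.0, -0.4]
grip_width: 0.003
```

```bash
python3 - <<'E'
from h import *
s,p=where()
c=camera("wrist");save(c,"w6.png")
c=camera("top");u,v=proj(c,O+A@np.array([66.,68,0])).astype(int);save(c,"t6.png",(u-70,v-70,u+60,v+60),4)
E
```

```text
t 9.03 stand xyz [ 34.3 166.5  21.4] tool z in stand [ 0.     0.001 -1.   ] tool y [ 1. -0.  0.] F stand [-0.2  0.  -0.4] grip 0.003
```

View pics/w6.png

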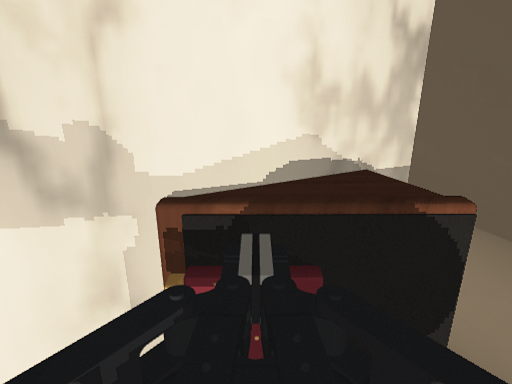

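View pics/t6.png

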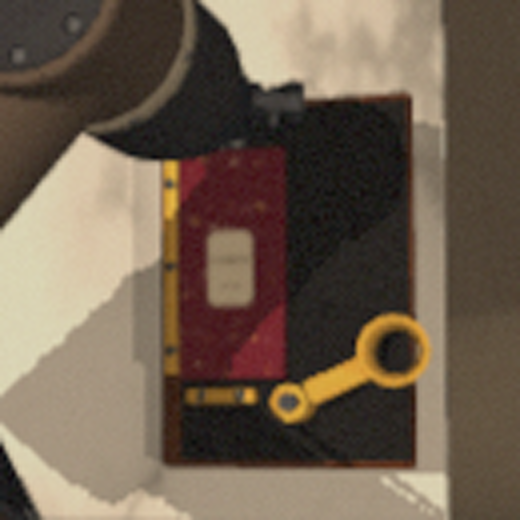

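Emit:
arm_command([
  [0, -0.002, 0, 0, 0, 0, 0],
  [0, -0.004, 0, 0, 0, 0, 0],
  [0, -0.005, 0, 0, 0, 0, 0],
  [0, -0.005, 0, 0, 0, 0, 0],
])

```text
time: 9.62
tool_pos: [604.1, -117.7, 57.4]
orientation: [2.705, -0.001, 0.0]
force: [1.7, -0.1, 0.2]
grip_width: 0.002
```

```bash
python3 - <<'E'
from h import *
s,p=where()
E
```

```text
t 9.62 stand xyz [ 34.3 161.6  20.9] tool z in stand [ 0.  0. -1.] tool y [ 1. -0.  0.] F stand [0.2 1.7 0.1] grip 0.002
```

Emit:
arm_command([
  [0, -0.0015, 0, 0, 0, 0, 0],
  [0, -0.003, 0, 0, 0, 0, 0],
  [0, -0.003, 0, 0, 0, 0, 0],
])

```text
time: 10.0
tool_pos: [602.7, -117.3, 58.1]
orientation: [2.705, 0.0, 0.004]
force: [6.5, -2.7, -0.1]
grip_width: -0.003
```

```bash
python3 - <<'E'
from h import *
s,p=where()
E
```

```text
t 10.0 stand xyz [ 34.2 160.2  21.7] tool z in stand [-0.     0.003 -1.   ] tool y [ 1. -0. -0.] F stand [ 2.4  6.5 -1.2] grip -0.003
```

Emit:
arm_command([
  [0, -0.0015, 0, 0, 0, 0, 0],
  [0, -0.0015, 0, 0, 0, 0, 0],
])

```text
time: 10.25
tool_pos: [602.6, -117.0, 58.6]
orientation: [2.706, 0.001, 0.007]
force: [11.3, -4.5, -0.8]
grip_width: 0.005
```

```bash
python3 - <<'E'
from h import *
s,p=where()
E
```

```text
t 10.25 stand xyz [ 34.1 160.1  22.3] tool z in stand [-0.001  0.005 -1.   ] tool y [ 1.    -0.    -0.001] F stand [ 3.7 11.3 -2.7] grip 0.005
```

Emit:
arm_command([
  [0, 0.008, 0, 0, 0, 0, 0],
  [0, 0.01, 0, -0.05, 0, 0, 0],
  [0, -0.01, 0.01, -0.11, 0, 0, 0],
  [0, -0.07, 0.02, -0.14, 0, 0, 0],
  [0, -0.07, 0.02, -0.14, 0, 0, 0],
  [0, -0.07, 0.02, -0.14, 0, 0, 0],
])

```text
time: 11.0
tool_pos: [529.3, -76.5, 193.0]
orientation: [2.705, -0.0, 0.001]
force: [0.5, 0.1, -1.2]
grip_width: -0.0
```

```bash
python3 - <<'E'
from h import *
s,p=where()
c=camera("wrist");save(c,"w7.png",(130,60,380,260),3);np.savez("w7.npz",**c,tp=s["tool_pos"],ori=s["orientation"])
E
```

```text
t 11.0 stand xyz [ 54.2  86.8 161.1] tool z in stand [-0.     0.001 -1.   ] tool y [ 1. -0. -0.] F stand [-0.6  0.5 -1. ] grip -0.0
```

View pics/w7.png

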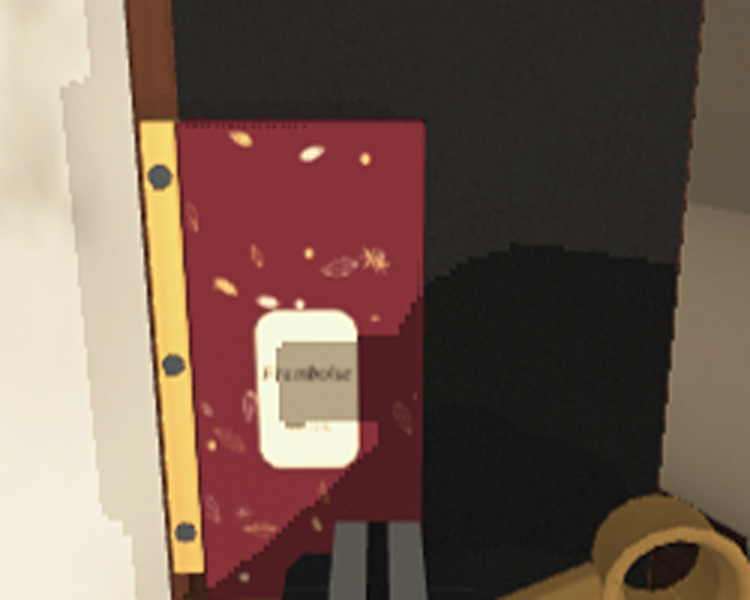

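```bash
python3 - <<'E'
from h import *
c=dict(np.load("w7.npz"));st=dict(tool_pos=c["tp"],orientation=c["ori"])
g=lambda u,v,h:sray(c,st,u/3+130,v/3+60,h,O,A).round(1)
print("fence far",g(178,121,11),"near",g(204,573,11))
print("bar far R",g(425,122,12),"bar R lower",g(423,400,12),"bar low near fence",g(207,587,12))
print("tips",g(331,521,152-14+9),g(427,521,147), "bed", g(703,20,0),g(660,490,0))
K=wpt(c,130+331/3,60+521/3,st),wpt(c,130+422/3,60+530/3,st)
print([ (A.T@(k-O)).round(1) for k in K])
E
```

```text
fence far [  1.8 150.5  11. ] near [ 1.2 10.8 11. ]
bar far R [ 69.4 150.3  12. ] bar R lower [70.1 69.6 12. ] bar low near fence [ 2.1  6.3 12. ]
tips [ 48.9  97.3 147. ] [ 64.2  97.3 147. ] bed [146.4 176.8  -0. ] [147.3  34.6  -0. ]
[array([42. , 29.6, 11.9]), array([70.5, 25.2,  9.5])]
```

```bash
sed -i 's/^O=np.array.*;A=/O=np.array([441.8,-92.8,24.]);A=/' h.py; cat >> h.py <<'E'
def push(thq,r=36,half=8,extra=0):
    a=np.array([np.cos(thq),np.sin(thq)]);t=np.array([-a[1],a[0]])
    return np.array([75,-10])+r*a-t*(half+8*abs(t[0])+11*abs(t[1])+extra)
E
python3 - <<'E'
from h import *
s,p=where()
c=dict(np.load("w1.npz"));st=dict(tool_pos=c["tp"],orientation=c["ori"])
print("wall",[wpt(c,u,v,st).round() for u,v in[(450,100),(420,60),(500,180)]])
q=push(.15);print("start",q,"shift hover(z70), down(z32)",[(np.array([q[1]-p[1],q[0]-p[0],p[2]-z])/1000).round(4) for z in(70,32)])
ths=[.3,.45,.6,.75,.9,1.05,1.2,1.35,1.5,1.65,1.8,1.95,2.05,2.12,2.165]
for t in ths:
    w=push(t);print(t,w.round(1),((w-q)[::-1]/1000).round(4))
E
```

```text
t 11.05 stand xyz [ 56.5  87.8 159.4] tool z in stand [ 0. -0. -1.] tool y [ 1. -0.  0.] F stand [ 0.3 -0.1 -0.1] grip 0.002
wall [array([ 547., -440.,   -6.]), array([ 605., -424.,  -56.]), array([ 461., -385.,  116.])]
start [113.59527905 -24.46682737] shift hover(z70), down(z32) [array([-0.1123,  0.0571,  0.0894]), array([-0.1123,  0.0571,  0.1274])]
0.3 [115.6 -19.3] [0.0052 0.002 ]
0.45 [116.7 -13.6] [0.0109 0.0031]
0.6 [116.9  -7.5] [0.017  0.0033]
0.75 [116.   -1.2] [0.0233 0.0024]
0.9 [113.9   5.1] [0.0295 0.0003]
1.05 [110.6  11.1] [ 0.0355 -0.003 ]
1.2 [106.2  16.5] [ 0.041  -0.0074]
1.35 [100.7  21.1] [ 0.0456 -0.0129]
1.5 [94.3 24.7] [ 0.0492 -0.0193]
1.65 [88.9 27.2] [ 0.0517 -0.0247]
1.8 [84.6 29.2] [ 0.0537 -0.029 ]
1.95 [79.8 30.7] [ 0.0551 -0.0338]
2.05 [76.3 31.2] [ 0.0557 -0.0373]
2.12 [73.7 31.4] [ 0.0559 -0.0398]
2.165 [72.1 31.5] [ 0.0559 -0.0415]
```

Emit:
arm_command([
  [0, -0.112, 0.057, 0.089, 0, 0, 0],
  [0, -0.112, 0.057, 0.089, 0, 0, 0],
  [0, -0.112, 0.057, 0.089, 0, 0, 0],
  [0, -0.112, 0.057, 0.089, 0, 0, 0],
])

```text
time: 11.55
tool_pos: [415.2, -167.6, 134.6]
orientation: [2.703, -0.003, -0.006]
force: [1.3, 0.6, 0.6]
grip_width: 0.002
```

```bash
python3 - <<'E'
from h import *
s,p=where()
c=camera("wrist");save(c,"w8.png")
E
```

```text
t 11.55 stand xyz [114.6 -26.6  68.6] tool z in stand [ 0.002 -0.005 -1.   ] tool y [ 1.    -0.001  0.002] F stand [-0.3  1.3  0.8] grip 0.002
```

View pics/w8.png

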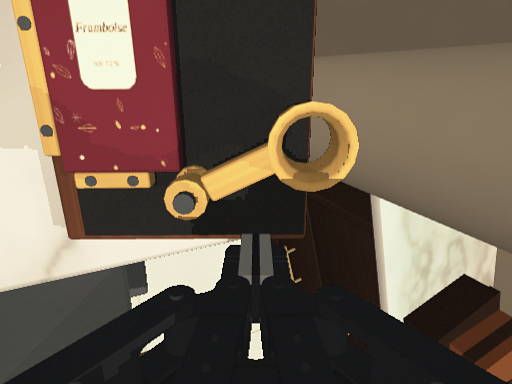

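Emit:
arm_command([
  [0, 0.002, -0.001, 0.036, 0, 0, 0],
  [0, 0.002, -0.001, 0.036, 0, 0, 0],
  [0, 0.007, 0.001, 0.036, 0, 0, 0],
  [0, 0.013, 0.002, 0.036, 0, 0, 0],
  [0, 0.019, 0.0023, 0.036, 0, 0, 0],
  [0, 0.025, 0.0014, 0.036, 0, 0, 0],
  [0, 0.0315, -0.0007, 0.036, 0, 0, 0],
  [0, 0.0315, -0.0007, 0.036, 0, 0, 0],
])

```text
time: 12.6
tool_pos: [450.0, -180.1, 103.3]
orientation: [2.705, 0.0, 0.002]
force: [-1.9, -1.1, 0.3]
grip_width: -0.003
```

```bash
python3 - <<'E'
from h import *
s,p=where()
c=camera("wrist");save(c,"w9.png")
E
```

```text
t 12.6 stand xyz [112.7   8.2  35. ] tool z in stand [ 0.     0.001 -1.   ] tool y [ 1. -0.  0.] F stand [ 1.1 -1.9 -0.2] grip -0.003
```

View pics/w9.png

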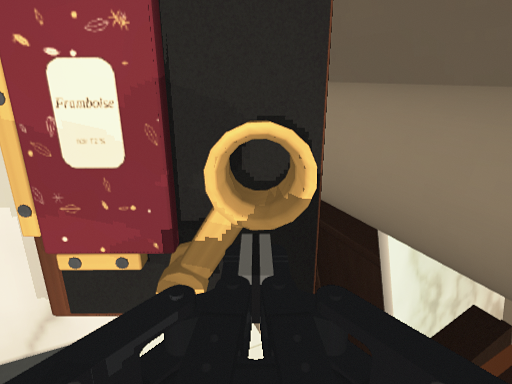

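Emit:
arm_command([
  [0, 0.003, -0.002, 0.002, 0, 0, 0],
  [0, 0.0083, -0.0065, 0.002, 0, 0, 0],
  [0, 0.013, -0.012, 0.002, 0, 0, 0],
  [0, 0.0165, -0.0184, 0.002, 0, 0, 0],
  [0, 0.019, -0.0238, 0.002, 0, 0, 0],
  [0, 0.021, -0.028, 0.002, 0, 0, 0],
  [0, 0.0225, -0.033, 0.002, 0, 0, 0],
  [0, 0.023, -0.036, 0.002, 0, 0, 0],
  [0, 0.023, -0.036, 0.002, 0, 0, 0],
])

```text
time: 13.78
tool_pos: [472.6, -148.2, 86.2]
orientation: [2.705, 0.0, 0.001]
force: [0.1, -1.8, 1.1]
grip_width: -0.004
```

```bash
python3 - <<'E'
from h import *
s,p=where()
c=camera("wrist");save(c,"w10.png")
E
```

```text
t 13.78 stand xyz [76.5 30.8 32.9] tool z in stand [-0.     0.001 -1.   ] tool y [ 1. -0. -0.] F stand [2.1 0.1 0.2] grip -0.004
```

View pics/w10.png

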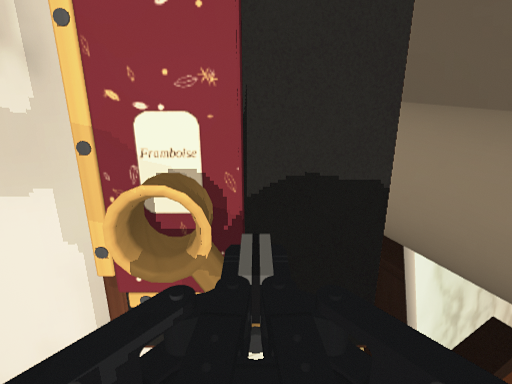

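Emit:
arm_command([
  [0, 0, -0.003, 0, 0, 0, 0],
  [0, 0, -0.005, 0, 0, 0, 0],
  [0, 0, -0.005, 0, 0, 0, 0],
])

```text
time: 14.2
tool_pos: [471.8, -145.9, 85.2]
orientation: [2.701, -0.002, -0.001]
force: [5.6, -16.1, 5.4]
grip_width: 0.003
```

```bash
python3 - <<'E'
from h import *
s,p=where()
E
```

```text
t 14.2 stand xyz [74. 30. 33.] tool z in stand [ 0.004 -0.001 -1.   ] tool y [ 1.    -0.001  0.004] F stand [16.9  5.6 -1.9] grip 0.003
```

Emit:
arm_command([
  [0, 0, 0.01, 0, 0, 0, 0],
  [0, 0, 0.012, -0.05, 0, 0, 0],
  [0, 0.03, -0.02, -0.11, 0, 0, 0],
  [0, 0.04, -0.04, -0.12, 0, 0, 0],
  [0, 0.04, -0.04, -0.12, 0, 0, 0],
])

```text
time: 14.82
tool_pos: [514.1, -54.6, 176.6]
orientation: [2.707, 0.002, 0.005]
force: [-0.2, -0.7, 0.1]
grip_width: 0.001
```

```bash
python3 - <<'E'
from h import *
s,p=where()
c=camera("wrist");save(c,"w11.png",(130,80,380,280),3);np.savez("w11.npz",**c,tp=s["tool_pos"],ori=s["orientation"])
print([(A.T@(np.array(d["xyz"])-O)).round(1) for d in landmark_of("guide_hole","wrist")],[(A.T@(np.array(d["xyz"])-O)).round(1) for d in landmark_of("pivot","wrist")])
for n in("top","side"):
  c=camera(n);u,v=proj(c,O+A@np.array([66.,68,0])).astype(int);save(c,n[0]+"11.png",(u-70,v-70,u+60,v+60),4)
  print(n,[(A.T@(np.array(d["xyz"])-O)).round(1) for d in landmark_of("guide_hole",n)],[np.array(d["xyz"]).round(1) for d in landmark_of("seal_stamp",n)])
E
```

```text
t 14.82 stand xyz [ 29.9  72.3 154.4] tool z in stand [-0.002  0.004 -1.   ] tool y [ 1.     0.001 -0.002] F stand [ 0.7 -0.2 -0.2] grip 0.001
[array([33.8, 50.4, 42.8])] [array([76.2, -9.4, -4. ])]
top [array([35. , 49.7, 46.9]), array([36.7, 55.5, 12.5])] [array([497. , 225.4,  -0.5])]
side [array([32.5, 50. , 41.3])] [array([409.7, 185.8,   3. ]), array([492.1, 225. ,  -1.4]), array([533.4, 477.2,   1.1])]
```

View pics/w11.png

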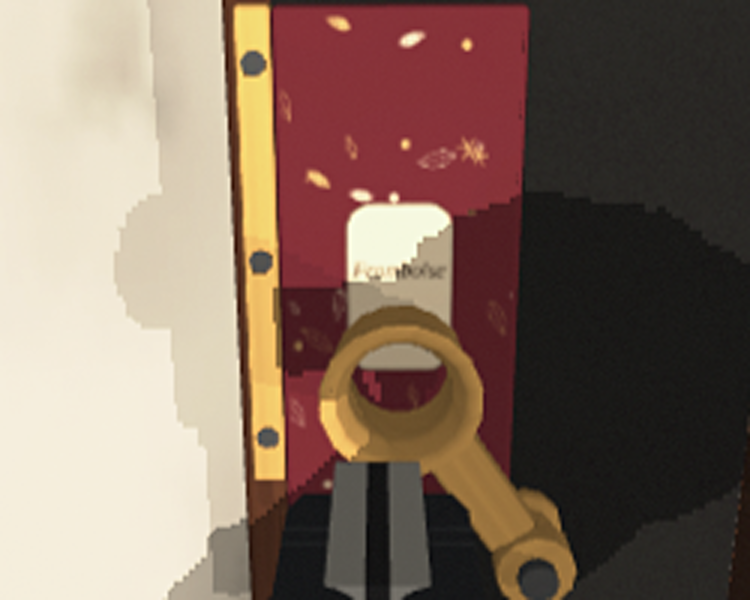

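View pics/t11.png

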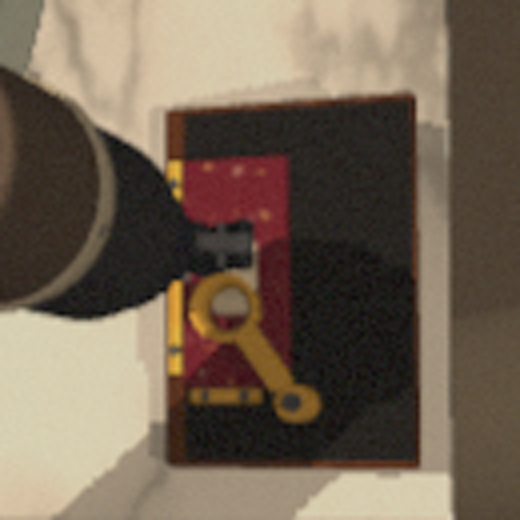

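```bash
python3 - <<'E'
from h import *
c=dict(np.load("w11.npz"));st=dict(tool_pos=c["tp"],orientation=c["ori"])
g=lambda u,v,h:sray(c,st,u/3+130,v/3+80,h,O,A).round(1)
print("ring mouth L/R/B",g(320,385,44),g(482,385,44),g(401,462,44),"inner arcs",g(352,372,44),"tips",g(335,462,140),g(420,462,140))
print("bar", g(273,6,12),g(528,6,12),g(515,380,12),"fence",g(273,6,11),g(285,480,11),"pivot",g(538,578,37))
s=state();Rm=Ro.from_rotvec(s["orientation"])
down=Ro.from_matrix(np.array([[1,0,0],[0,-1,0],[0,0,-1]]).T)
print(rel(s["tool_pos"],Rm,[494,225,190],down).round(4),rel(s["tool_pos"],Rm,[510,80,230],down).round(4))
E
```

```text
ring mouth L/R/B [16.9 56.9 44. ] [59.2 57.  44. ] [38.2 34.7 44. ] inner arcs [25.3 60.5 44. ] tips [ 25.1  82.6 140. ] [ 38.7  82.6 140. ]
bar [  4.3 151.   12. ] [ 71.2 151.   12. ] [72.5 45.6 12. ] fence [  4.2 150.9  11. ] [ 3.6 12.1 11. ] pivot [78.1 -5.6 37. ]
[-1.800e-02 -2.502e-01 -1.325e-01  4.369e-01  2.000e-04 -1.000e-03] [-1.900e-03 -1.019e-01 -1.074e-01  4.369e-01  2.000e-04 -1.000e-03]
```

Emit:
arm_command([
  [60, -0.002, -0.102, -0.107, 0.437, 0, 0],
  [60, -0.002, -0.102, -0.107, 0.437, 0, 0],
  [60, -0.002, -0.102, -0.107, 0.437, 0, 0],
  [60, -0.018, -0.25, -0.132, 0.437, 0, 0],
  [60, -0.018, -0.25, -0.132, 0.437, 0, 0],
  [60, -0.018, -0.25, -0.132, 0.437, 0, 0],
  [60, -0.018, -0.25, -0.132, 0.437, 0, 0],
  [60, -0.018, -0.25, -0.132, 0.437, 0, 0],
])

```text
time: 16.27
tool_pos: [494.1, 224.7, 189.7]
orientation: [3.141, -0.001, 0.0]
force: [-0.1, -0.3, -0.3]
grip_width: 0.6
```

```bash
python3 - <<'E'
from h import *
s=state();print(s["tool_pos"],s["orientation"],s["grip_width"],s["joint_pos"].round(2))
c=camera("wrist");save(c,"w12.png");np.savez("w12.npz",**c,tp=s["tool_pos"],ori=s["orientation"])
print([(d["p"],np.round(d["xyz"],1)) for d in landmark_of("seal_stamp","wrist")])
print([(d["p"],np.round(d["xyz"],1)) for d in search_frame("seal_stamp","wrist")])
E
```

```text
[494.10347997 224.66116179 189.74800865] [ 3.14145279e+00 -6.06143424e-04  6.87656248e-05] 0.6000868473803144 [ 0.79  0.19 -0.36  0.   -1.02  0.78]
[(0.66, array([490.6, 227.6,   4.7])), (0.61, array([4.094e+02, 1.849e+02, 2.000e-01]))]
[(0.92, array([413.9, 187.9,  63. ])), (0.56, array([498.2, 225.4,  71.7]))]
```

View pics/w12.png

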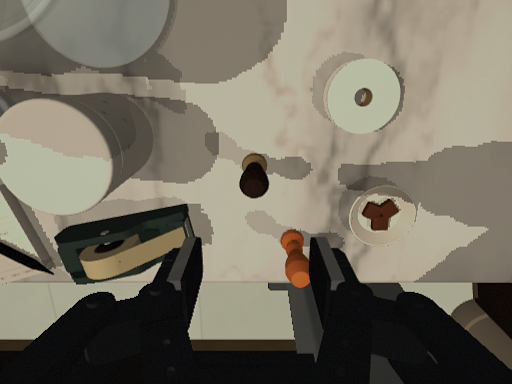

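```bash
python3 - <<'E'
from h import *
c=dict(np.load("w12.npz"));st=dict(tool_pos=c["tp"],orientation=c["ori"])
im=c["pixels"][140:205,225:285];
im=cv2.resize(im[:,:,::-1],None,fx=10,fy=9,interpolation=cv2.INTER_CUBIC);cv2.imwrite("pics/w12z.png",im)
d=c["depth"]
P=[]
for v in range(145,202):
  for u in range(236,274):
    w=wpt(c,u,v,st)
    if w[2]>8:P.append(w)
P=np.array(P)
for a,b in((8,20),(20,35),(35,50),(50,60),(60,70),(70,82)):
    q=P[(P[:,2]>a)&(P[:,2]<b)]
    if len(q):print(a,b,len(q),q.min(0).round(1),q.max(0).round(1),((q.min(0)+q.max(0))/2).round(1))
E
```

```text
8 20 220 [489.  212.6   8.1] [505.3 236.   19.4] [497.1 224.3  13.8]
20 35 65 [496.  216.9  20.3] [501.6 231.6  34. ] [498.8 224.2  27.1]
50 60 41 [498.9 214.1  52.2] [505.1 234.   59.9] [502.  224.1  56. ]
60 70 189 [484.1 212.7  60.1] [505.6 236.3  70. ] [494.8 224.5  65.1]
70 82 510 [485.  213.7  70. ] [503.6 234.5  79.6] [494.3 224.1  74.8]
```

View pics/w12z.png

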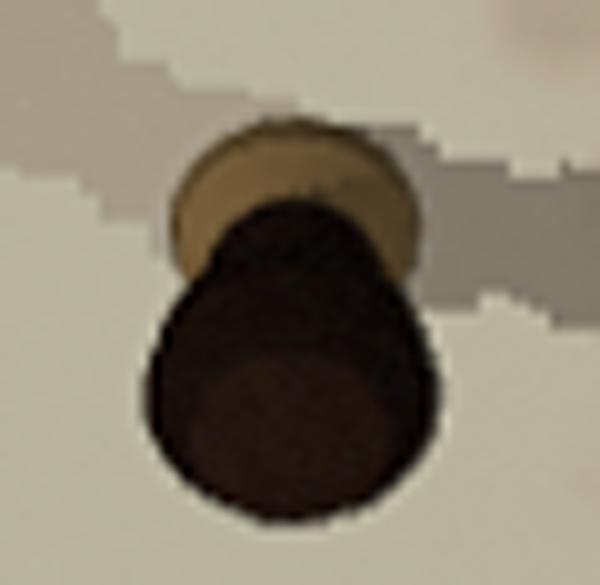

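Emit:
arm_command([
  [60, 0, -0.001, 0.06, 0, 0, 0],
  [60, 0, -0.001, 0.11, 0, 0, 0],
  [60, 0, -0.001, 0.134, 0, 0, 0],
  [60, 0, -0.001, 0.134, 0, 0, 0],
  [20, 0, -0.001, 0.134, 0, 0, 0],
  [20, 0, -0.001, 0.134, 0, 0, 0],
  [10, 0, -0.001, 0.134, 0, 0, 0],
  [10, 0, -0.001, 0.134, 0, 0, 0],
], newtons=50)

```text
time: 17.42
tool_pos: [495.1, 226.8, 57.4]
orientation: [-3.14, -0.0, -0.004]
force: [-0.2, -1.4, 8.1]
grip_width: 0.273
```

```bash
python3 - <<'E'
from h import *
s=state();print(s["tool_pos"],s["orientation"],s["grip_width"],s["force"],s["ft_torque"])
c=camera("wrist");save(c,"w13.png")
c=camera("side");save(c,"s13.png",(180,180,330,290),4)
E
```

```text
[495.14723832 226.77966427  57.41777283] [-3.13978874e+00 -2.30741980e-04 -4.16884465e-03] 0.27269940983617064 [-0.20809621 -1.39959056  8.12917596] [-0.51431371  0.06127878  0.04828963]
```

View pics/w13.png

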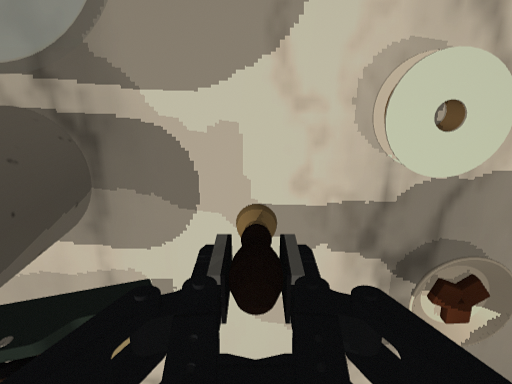

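View pics/s13.png

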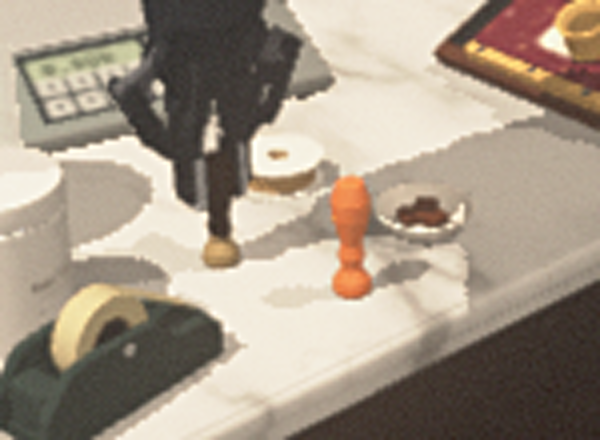

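```bash
python3 - <<'E'
from h import *
s=state();Rm=Ro.from_rotvec(s["orientation"]);p=s["tool_pos"]
down=Ro.from_matrix(np.array([[1,0,0],[0,-1,0],[0,0,-1]]).T);Rs=Ro.from_matrix(np.c_[A[:,1],A[:,0],-A[:,2]])
print(rel(p,Rm,[495,226,190],down).round(4),rel(p,Rm,[495,100,230],down).round(4))
q=O+A@np.array([34.5,50,142.]);print(q,rel(p,Rm,q,Rs).round(4))
E
```

```text
[ 0.0002  0.0005 -0.1326 -0.0018 -0.0027  0.0002] [ 0.0003  0.1265 -0.1728 -0.0018 -0.0027  0.0002]
[491.8        -64.05582549 167.27603579] [-3.100e-03  2.906e-01 -1.104e-01 -4.381e-01 -2.700e-03 -4.000e-04]
```

Emit:
arm_command([
  [10, 0, 0, -0.06, 0, 0, 0],
  [10, 0, 0, -0.12, 0, 0, 0],
  [10, 0, 0.06, -0.16, 0, 0, 0],
  [10, 0, 0.12, -0.173, 0, 0, 0],
  [10, 0, 0.17, -0.173, -0.15, 0, 0],
  [10, 0, 0.22, -0.15, -0.3, 0, 0],
  [10, -0.003, 0.27, -0.12, -0.438, -0.003, 0],
  [10, -0.003, 0.29, -0.11, -0.438, -0.003, 0],
  [10, -0.003, 0.29, -0.11, -0.438, -0.003, 0],
  [10, -0.003, 0.29, -0.11, -0.438, -0.003, 0],
])

```text
time: 18.77
tool_pos: [491.7, -63.3, 166.5]
orientation: [2.705, -0.001, -0.001]
force: [-0.0, -0.6, 0.7]
grip_width: 0.271
```

```bash
python3 - <<'E'
from h import *
s,p=where()
c=camera("wrist");save(c,"w14.png");np.savez("w14.npz",**c,tp=s["tool_pos"],ori=s["orientation"])
c=camera("side");u,v=proj(c,O+A@np.array([66.,68,0])).astype(int);save(c,"s14.png",(u-80,v-80,u+70,v+70),4)
E
```

```text
t 18.77 stand xyz [ 33.5  49.9 141.7] tool z in stand [ 0.    -0.001 -1.   ] tool y [ 1.    -0.001  0.   ] F stand [ 0.8 -0.   0.4] grip 0.271
```

View pics/w14.png

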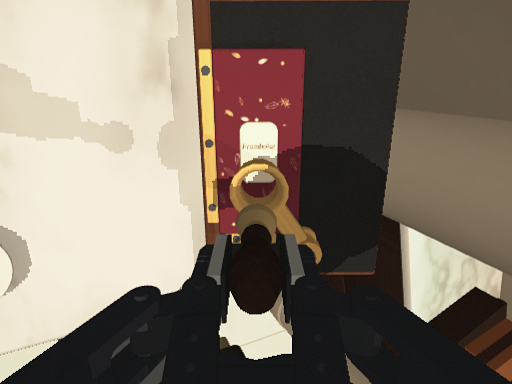

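View pics/s14.png

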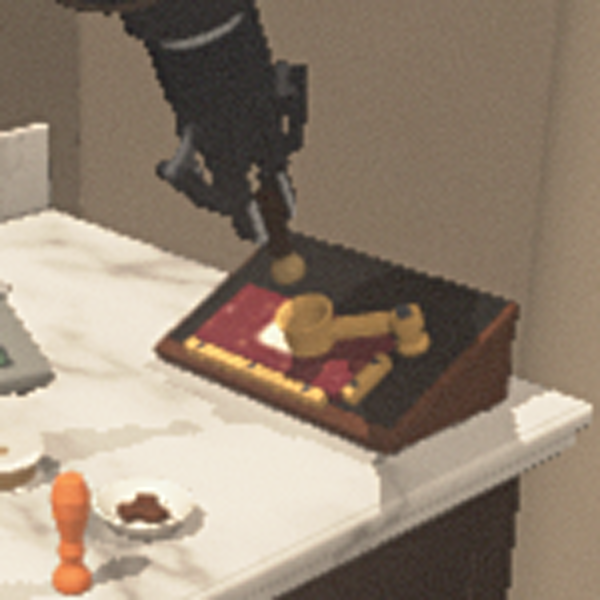

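```bash
python3 - <<'E'
from h import *
c=dict(np.load("w14.npz"))
save(c,"w14z.png",(210,140,320,250),6)
E
```

```text
(no output)
```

View pics/w14z.png

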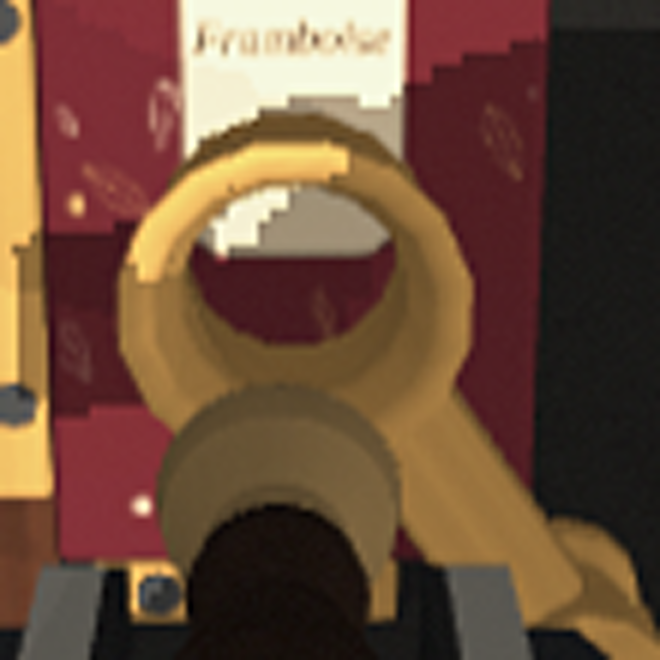

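```bash
python3 - <<'E'
from h import *
c=dict(np.load("w14.npz"));st=dict(tool_pos=c["tp"],orientation=c["ori"])
g=lambda u,v,h:sray(c,st,u/6+210,v/6+140,h,O,A).round(1)
print("ring",g(122,300,44),g(473,300,44),g(297,140,44))
print("foot",g(160,490,85),g(400,490,85),g(280,383,84.3))
print("fence",g(43,480,11),"bar R",g(540,300,12))
A2=lambda h,s:[ (wproj(c,st,O+A@np.array([*s,h]))-[210,140])*6]
print("tips",g(60,570,128),g(490,570,128))
E
```

```text
ring [17.2 53.6 44. ] [59.7 53.6 44. ] [38.3 73.6 44. ]
foot [23.8 47.2 85. ] [48.5 47.2 85. ] [36.2 58.7 84.3]
fence [ 2.5 14.8 11. ] bar R [72.5 42.4 12. ]
tips [ 18.4  60.  128. ] [ 52.8  60.  128. ]
```

Emit:
arm_command([
  [10, 0.0015, 0.0018, 0.02, 0, 0, 0],
  [10, 0.0015, 0.0018, 0.034, 0, 0, 0],
  [10, 0.0015, 0.0018, 0.034, 0, 0, 0],
])

```text
time: 19.25
tool_pos: [491.9, -80.3, 135.2]
orientation: [2.703, -0.001, -0.006]
force: [-0.1, 0.4, -0.4]
grip_width: 0.269
```

```bash
python3 - <<'E'
from h import *
s,p=where()
c=camera("wrist");np.savez("w15.npz",**c,tp=s["tool_pos"],ori=s["orientation"])
save(c,"w15z.png",(200,170,320,270),6)
c=camera("side");u,v=proj(c,O+A@np.array([36.,50,40])).astype(int);save(c,"s15.png",(u-50,v-50,u+50,v+40),6)
E
```

```text
t 19.25 stand xyz [ 35.6  50.1 106. ] tool z in stand [ 0.002 -0.004 -1.   ] tool y [1.    0.    0.002] F stand [-0.6 -0.1 -0.2] grip 0.269
```

View pics/w15z.png

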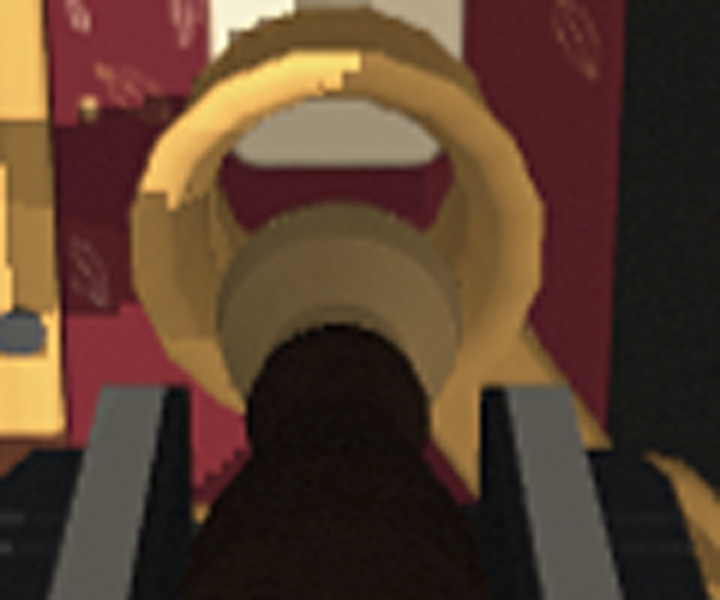

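View pics/s15.png

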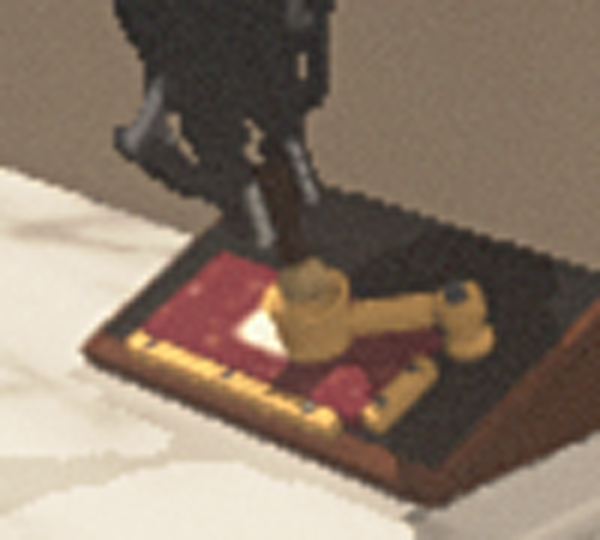

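```bash
python3 - <<'E'
from h import *
c=dict(np.load("w15.npz"));st=dict(tool_pos=c["tp"],orientation=c["ori"])
im=cv2.resize(c["pixels"][170:270,200:320,::-1],None,fx=6,fy=6,interpolation=cv2.INTER_CUBIC)
def circ(im,f,x,y,z,r,col):
    a=np.linspace(0,2*np.pi,60)
    p=np.array([f(O+A@np.array([x+r*np.cos(t),y+r*np.sin(t),z])) for t in a])
    cv2.polylines(im,[p.round().astype(np.int32)],True,col,1)
fw=lambda X:(wproj(c,st,X)-[200,170]+.5)*6
circ(im,fw,37.2,51.5,44,22,(0,255,0));circ(im,fw,37.2,51.5,44,17.5,(0,255,0))
circ(im,fw,37.4,47,48.6,12.2,(255,0,0));circ(im,fw,37.4,50,48.6,12.2,(255,255,0))
cv2.imwrite("pics/o15.png",im)
c2=camera("side")
u,v=proj(c2,O+A@np.array([36.,50,40])).astype(int)
im=cv2.resize(c2["pixels"][v-40:v+30,u-40:u+40,::-1],None,fx=9,fy=9,interpolation=cv2.INTER_CUBIC)
fs=lambda X:(proj(c2,X)-[u-40,v-40]+.5)*9
circ(im,fs,34.5,50,44,22,(0,255,0));circ(im,fs,34.5,46,48.6,12.2,(255,0,0));circ(im,fs,34.5,50,48.6,12.2,(255,255,0))
cv2.imwrite("pics/o15s.png",im)
where()
E
```

```text
t 19.4 stand xyz [ 35.4  51.1 107.2] tool z in stand [ 0.001 -0.002 -1.   ] tool y [1.    0.    0.001] F stand [ 0.   0.5 -1. ] grip 0.272
```

View pics/o15.png

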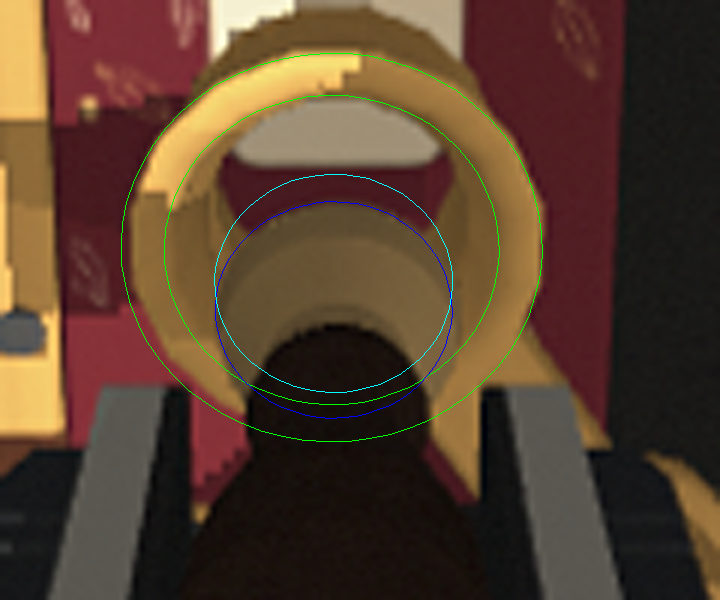

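View pics/o15s.png

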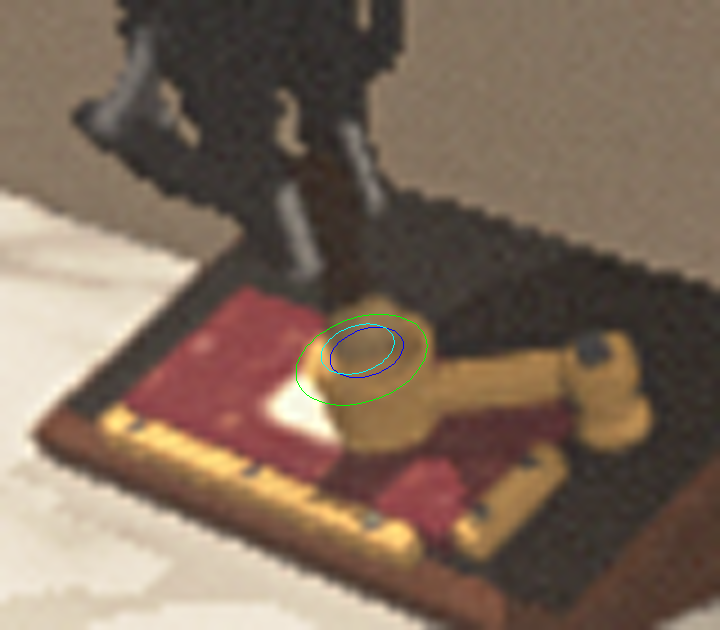

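Emit:
arm_command([
  [10, 0.002, 0, 0.003, 0, 0, 0],
  [10, 0.002, 0, 0.008, 0, 0, 0],
  [10, 0.002, 0, 0.012, 0, 0, 0],
  [10, 0.002, 0, 0.012, 0, 0, 0],
])

```text
time: 19.9
tool_pos: [494.1, -85.3, 124.4]
orientation: [2.703, -0.001, -0.005]
force: [-0.3, 0.0, -0.5]
grip_width: 0.273
```

```bash
python3 - <<'E'
from h import *
s,p=where()
c=camera("wrist");np.savez("w16.npz",**c,tp=s["tool_pos"],ori=s["orientation"])
save(c,"w16z.png",(200,170,320,270),6)
E
```

```text
t 19.9 stand xyz [35.6 52.3 94.2] tool z in stand [ 0.002 -0.004 -1.   ] tool y [1.    0.    0.002] F stand [-0.2 -0.3 -0.5] grip 0.273
```

View pics/w16z.png

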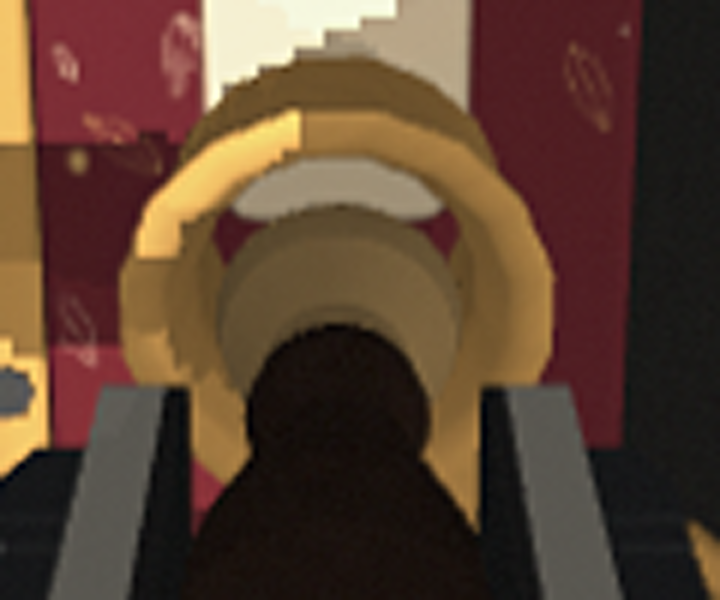

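Emit:
arm_command([
  [10, 0.0015, 0, 0, 0, 0, 0],
  [10, 0.0015, 0, 0.003, 0, 0, 0],
  [10, 0.0015, 0, 0.006, 0, 0, 0],
  [10, 0.0015, 0, 0.006, 0, 0, 0],
])

```text
time: 20.45
tool_pos: [495.6, -87.8, 119.1]
orientation: [2.704, -0.001, -0.005]
force: [-1.3, 0.3, -0.7]
grip_width: 0.272
```

```bash
python3 - <<'E'
from h import *
s,p=where()
E
```

```text
t 20.45 stand xyz [35.6 53.8 88.3] tool z in stand [ 0.002 -0.003 -1.   ] tool y [1.    0.    0.002] F stand [-0.6 -1.3 -0.5] grip 0.272
```

Emit:
arm_command([
  [10, 0, 0, 0.003, 0, 0, 0],
  [10, 0, 0, 0.006, 0, 0, 0],
  [10, 0, 0, 0.006, 0, 0, 0],
])

```text
time: 20.82
tool_pos: [495.7, -90.2, 113.7]
orientation: [2.704, -0.001, -0.005]
force: [-0.2, 0.7, -1.2]
grip_width: 0.268
```

```bash
python3 - <<'E'
from h import *
s,p=where();print(s["ft_torque"])
c=camera("wrist");np.savez("w17.npz",**c,tp=s["tool_pos"],ori=s["orientation"])
save(c,"w17z.png",(200,170,320,270),6)
E
```

```text
t 20.82 stand xyz [35.6 53.9 82.3] tool z in stand [ 0.002 -0.003 -1.   ] tool y [1.    0.    0.002] F stand [-1.1 -0.2 -0.8] grip 0.268
[ 1.50457731 -0.03703151  0.0222936 ]
```

View pics/w17z.png

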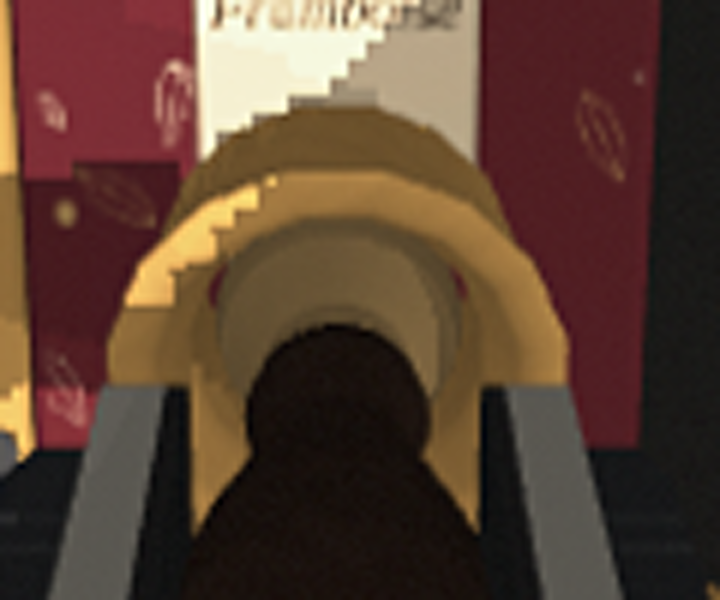

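Emit:
arm_command([
  [10, 0, 0, 0.003, 0, 0, 0],
  [10, 0, 0, 0.006, 0, 0, 0],
  [10, 0, 0, 0.009, 0, 0, 0],
  [10, 0, 0, 0.011, 0, 0, 0],
  [10, 0, 0, 0.011, 0, 0, 0],
])

```text
time: 21.5
tool_pos: [495.7, -94.9, 103.8]
orientation: [2.704, -0.001, -0.004]
force: [-0.2, 0.1, -1.9]
grip_width: 0.269
```

```bash
python3 - <<'E'
from h import *
s,p=where()
E
```

```text
t 21.5 stand xyz [35.6 53.9 71.5] tool z in stand [ 0.002 -0.003 -1.   ] tool y [1.    0.    0.002] F stand [-0.9 -0.2 -1.7] grip 0.269
```

Emit:
arm_command([
  [10, 0, 0, 0.001, 0, 0, 0],
  [10, 0, 0, 0.003, 0, 0, 0],
  [10, 0, 0, 0.004, 0, 0, 0],
  [10, 0, 0, 0.004, 0, 0, 0],
])

```text
time: 22.0
tool_pos: [496.5, -96.0, 101.4]
orientation: [2.704, -0.0, -0.002]
force: [-5.2, 6.3, 13.5]
grip_width: 0.274
```

```bash
python3 - <<'E'
from h import *
s,p=where()
E
```

```text
t 22.0 stand xyz [35.6 54.7 68.8] tool z in stand [ 0.002 -0.001 -1.   ] tool y [1.    0.    0.002] F stand [-0.  -5.2 14.9] grip 0.274
```

Emit:
arm_command([
  [10, -0.0005, 0, 0, 0, 0, 0],
  [10, -0.001, 0, 0, 0, 0, 0],
  [10, -0.001, 0, 0, 0, 0, 0],
  [10, -0.001, 0, 0, 0, 0, 0],
])

```text
time: 22.5
tool_pos: [496.0, -95.9, 101.3]
orientation: [2.704, 0.0, -0.001]
force: [-0.9, 3.1, 8.4]
grip_width: 0.268
```

```bash
python3 - <<'E'
from h import *
s,p=where()
c=camera("wrist");np.savez("w18.npz",**c,tp=s["tool_pos"],ori=s["orientation"])
save(c,"w18.png")
c=camera("side");u,v=proj(c,O+A@np.array([36.,50,40])).astype(int);save(c,"s18.png",(u-50,v-50,u+50,v+40),6)
E
```

```text
t 22.5 stand xyz [35.5 54.2 68.8] tool z in stand [ 0.001 -0.    -1.   ] tool y [1.    0.    0.001] F stand [ 0.7 -0.9  9. ] grip 0.268
```

View pics/w18.png

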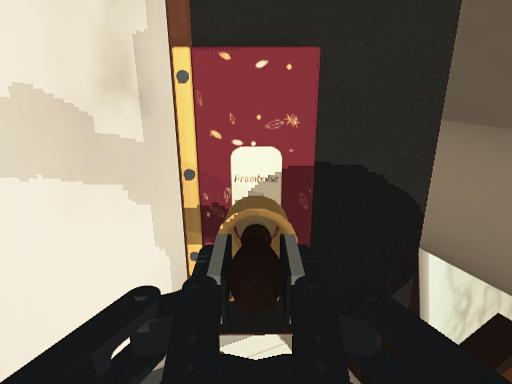

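View pics/s18.png

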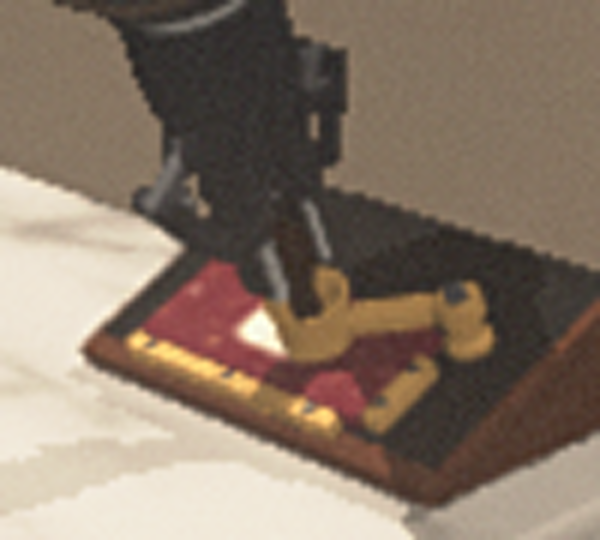

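Emit:
arm_command([
  [10, 0, 0, 0.001, 0, 0, 0],
  [10, 0, 0, 0.0015, 0, 0, 0],
  [10, 0, 0, 0.0015, 0, 0, 0],
  [10, 0, 0, 0.0015, 0, 0, 0],
  [10, 0, 0, 0.0015, 0, 0, 0],
])

```text
time: 23.22
tool_pos: [496.6, -96.0, 101.3]
orientation: [2.704, 0.001, 0.002]
force: [-8.1, 11.8, 23.8]
grip_width: 0.27
```

```bash
python3 - <<'E'
from h import *
s,p=where()
E
```

```text
t 23.23 stand xyz [35.6 54.8 68.7] tool z in stand [ 0.001  0.001 -1.   ] tool y [1.    0.    0.001] F stand [-0.6 -8.1 26.6] grip 0.27
```

Emit:
arm_command([
  [10, -0.001, 0, -0.0015, 0, 0, 0],
  [10, -0.001, 0, -0.002, 0, 0, 0],
  [35, -0.001, 0, -0.002, 0, 0, 0],
  [45, -0.001, 0, -0.002, 0, 0, 0],
  [60, -0.001, 0, -0.002, 0, 0, 0],
  [60, -0.001, 0, -0.002, 0, 0, 0],
  [60, -0.001, 0, -0.02, 0, 0, 0],
  [60, -0.001, 0, -0.05, 0, 0, 0],
  [60, -0.001, 0, -0.1, 0, 0, 0],
  [60, 0.02, 0, -0.12, 0, 0, 0],
  [60, 0.02, 0, -0.12, 0, 0, 0],
])

```text
time: 24.6
tool_pos: [516.9, -45.0, 208.9]
orientation: [2.705, -0.0, 0.001]
force: [-0.6, -0.3, -0.8]
grip_width: 0.602
```

```bash
python3 - <<'E'
from h import *
s,p=where()
c=camera("wrist");np.savez("w19.npz",**c,tp=s["tool_pos"],ori=s["orientation"])
save(c,"w19.png",(150,40,390,240),3.2)
print([(A.T@(np.array(d["xyz"])-O)).round(1) for d in landmark_of("seal_stamp","wrist")],[(A.T@(np.array(d["xyz"])-O)).round(1) for d in landmark_of("guide_hole","wrist")],[(A.T@(np.array(d["xyz"])-O)).round(1) for d in landmark_of("red_bar","wrist")])
c=camera("side");u,v=proj(c,O+A@np.array([36.,50,40])).astype(int);save(c,"s19.png",(u-50,v-50,u+50,v+40),6)
E
```

```text
t 24.6 stand xyz [ 34.8  75.1 187.7] tool z in stand [-0.  0. -1.] tool y [ 1. -0. -0.] F stand [-0.1 -0.6 -0.9] grip 0.602
[array([34.4, 50.7, 13.7])] [] [array([35.6, 72. , -1.6])]
```

View pics/w19.png

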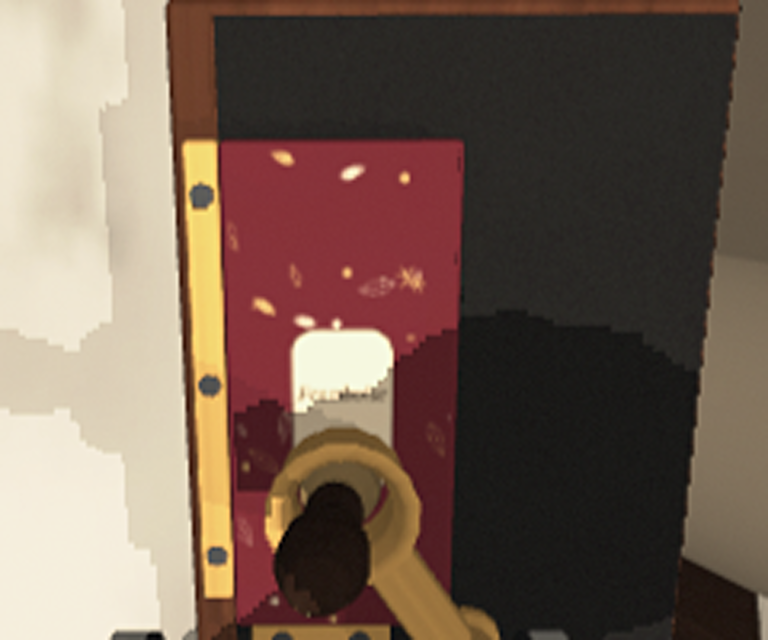

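View pics/s19.png

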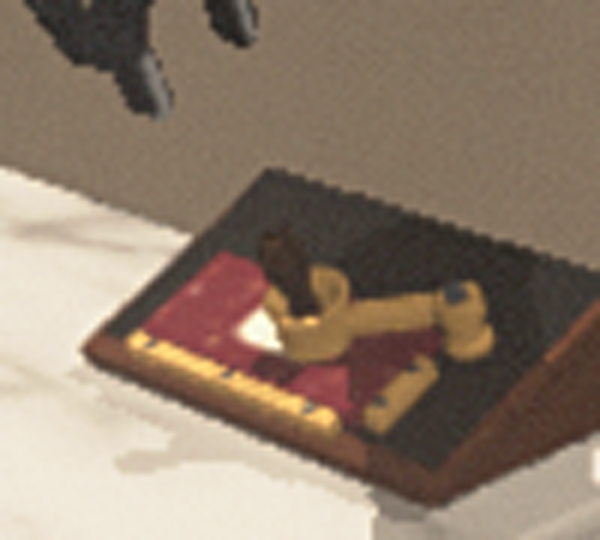

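```bash
python3 - <<'E'
from h import *
c=dict(np.load("w19.npz"));st=dict(tool_pos=c["tp"],orientation=c["ori"])
P=[]
for v in range(185,236):
  for u in range(230,272):
    if c["pixels"][v,u].max()<75:
      w=A.T@(wpt(c,u,v,st)-O)
      if 46<w[2]<95:P.append(w)
P=np.array(P)
for a,b in((46,56),(56,66),(66,74),(74,80),(80,86),(86,95)):
    q=P[(P[:,2]>a)&(P[:,2]<b)]
    if len(q):print(a,b,len(q),q.min(0).round(1),q.max(0).round(1),((q.min(0)+q.max(0))/2).round(1))
g=lambda u,v,h:sray(c,st,u/3.2+150,v/3.2+40,h,O,A).round(1)
print("fence/bar",g(219,141,11),g(463,141,12),g(452,560,12),g(233,598,11), "ring LR",g(266,510,44),g(420,510,44))
print("handle L/R at widest",g(275,560,75),g(369,560,75))
E
```

```text
46 56 12 [30.4 54.8 46.1] [40.7 59.9 55.9] [35.6 57.4 51. ]
56 66 26 [24.1 57.9 57.7] [42.1 62.7 65.8] [33.1 60.3 61.8]
66 74 80 [23.6 52.9 66. ] [44.6 63.6 74. ] [34.1 58.3 70. ]
74 80 153 [21.4 43.8 74.2] [44.3 63.7 80. ] [32.9 53.8 77.1]
80 86 194 [21.5 44.9 80. ] [43.4 62.4 85.9] [32.5 53.7 83. ]
86 95 366 [23.4 43.7 86. ] [40.2 60.3 91.1] [31.8 52.  88.5]
fence/bar [  3.9 151.   11. ] [ 71.5 151.   12. ] [72.7 25.3 12. ] [ 3.5 11.7 11. ] ring LR [17.  54.2 44. ] [59.6 54.2 44. ]
handle L/R at widest [21.2 52.6 75. ] [44.6 52.6 75. ]
```

```bash
python3 - <<'E'
from h import *
c=camera("side");save(c,"s20.png")
for n in("ribbon_spool","sample_dish","white_can","tape_dispenser","water_bottle"):
    print(n,[np.round(d["xyz"]) for d in landmark_of(n,"side")][:1])
hand_in()
E
```

```text
ribbon_spool [array([559., 129.,  -0.])]
sample_dish [array([442., 100.,  -0.])]
white_can [array([519., 363.,   3.])]
tape_dispenser [array([419., 350.,  -1.])]
water_bottle [array([535., 476.,  -2.])]
the job is handed in; nothing more can be done
```

The chocolate bar is sealed and the job is handed in, at about 25 s of the 62 s allowed. I pushed the bar flush, swung the guide arm to its stop, pressed the stamp onto the bar through the ring and left it standing there.

**Bar:** It was pushed to about 12 N against the fence and 11 N against the end stop. The last wrist picture shows it square, in the same place as before the stamping (within about 0.5 mm).

**Guide arm:** It was pushed to its stop, where it held against about 17 N. The ring was then found within about 2 mm of the sealing point.

**Stamp:** It went down through the ring without catching. I pressed it with 9 to 27 N for over half a second, with the foot at bar-top height. Once released it leans about 0.1 rad down the slope (0.25 is allowed), with the foot about 1 mm from the sealing point.

**Other things:** The spool, dish, can, dispenser and bottle were found within about 4 mm of where they started, which is the accuracy of the finder. I did not touch the orange look-alike.

**Where checks disagreed:**
- The wrist camera read sideways positions about 2 mm off from the contact measurements, so I corrected for that using the contacts.
- While lowering the stamp, the picture showed the foot about 2 to 4 mm nearer the robot than the tool position implied. I moved it about 4 mm farther out in steps before it went in.
- The last network reading put the bar's centre at y = 72 mm instead of 75. That is right at the edge of the allowed range. The bar's far edge in the picture, 151 mm before and after the stamping, contradicts it and supports the bar being flush.

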